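# Clamp a hub stand in a bench coupler and stack its sprockets

### The arm

A 6-joint arm with a two-finger parallel gripper is mounted at the origin on the work surface. World frame = base frame: x ahead of the robot, y to its left, z up, the work surface at z = 0. Lengths are in m, angles in rad, forces in N, time in s.
With the tool pointing down it reaches from about 0.275 to 0.975 m from the base axis. Payload 8.4 kg.
Tool frame: the origin (TCP) lies on the centre line of the jaws, within the pads' length; the fingertips stand 25 mm ahead of it and the grasp point (between the pads) lies 6 mm ahead of it; z points along the fingers, y is the line along which they close (so a half turn about z gives the same grasp; the last joint's range is limited). The gripper opens to 92 mm and grips with 3 to 60 N. Pads are 20 mm wide; open, the fingers measure 128 mm over their backs; the gripper's body (75 mm by 189 mm) begins 69 mm behind the grasp point.
Start: joints at [1.192, 0.353, 1.633, -0, 1.155, -0.002], TCP at [0.23, 0.581, 0.24] pointing down, gripper open.
Joint ranges: [-2.63, 2.63], [-0.92, 2.1], [0.06, 2.66], [-1.3, 4.44], [0, 2.69], [-3.02, 3.02]. Speed limits (rad/s): [2.22, 2.22, 2.79, 3.14, 3.14, 3.14].

### API

Orientations are given as [roll, pitch, yaw] about the fixed x, y, z axes, in that order (R = Rz(yaw) Ry(pitch) Rx(roll)).
In Python, from workcell import manip gives the robot as it stands.
- The arm moves only by the tool jog_arm, never from a script. Its argument "commands" is a list of rows, each an object of numbers: "gripper": the opening, from 0 (shut) to 1 (fully open); "tx", "ty", "tz": the shift along the world's x, y, z in cm; "rx", "ry", "rz": the turn, a rotation vector about the world's x, y, z in rad. A call has exactly 10 rows; each row shifts and turns the commanded pose from where the row before left it; what a row does not reach is not made up. A row lasts 1/8 s, in which the tool goes at most 62.5 mm and 10.7 degrees, less where a joint would pass 70% of its speed; a pose out of reach is approached as far as the arm can. A call with a gripper value outside its range is refused whole. The fingers move at their own pace and stop on an object; "newtons" is the grip in N (left out, the last holds). Time passes only in rows, so rows that do not move let the fingers close, or fill a call up. It gives the time, the measured TCP pose, the force, the opening and the grip force at its end, in the units of the state.
- manip.state(): the state, without advancing time (a new reading comes with each control period).
- manip.snapshot(name): name is "side" or "top" or "wrist"; returns a dict with "image" (400x640x3 uint8, blue, green, red), "fx", "fy", "cx", "cy" (pixels), "world_from_camera" (4x4, takes a point from camera to world coordinates); the wrist camera has in their place "mount" (4x4, takes a point from camera to tool coordinates, whose origin is the TCP and whose axes are the flange's). Camera axes: x right, y up, looking along -z (the intrinsics and any distortion apply to the point x, -y, -z); pixel columns grow to the right and rows downward; lengths in m; the calibration is good to about 2 mm. A picture is of the moment at which its call begins: read the wrist's pose just before it. There is no depth.
- manip.hand_in(): hands the job in; it is judged then, once.
The state is a dict: "time_s": time; "joint_pos": joint angles; "qvel": joint speeds; "tau": joint torques, N m; "position": TCP position; "eef_rot": TCP orientation; "wrist_force": force on the tool from outside, world axes, zero at the start; "wrist_torque": the same for the moment, N m; "grip_width": opening from 0.0 (shut) to 1.0 (fully open); "finger_force": force on a finger pad.
Only numpy, scipy, OpenCV 4.12 (cv2) and the standard library are available. Lean on these libraries where they do the work, as an engineer would, in place of code of your own. Each camera call takes 0.05 s, during which the arm holds its last target. There are 200 camera calls.

### The job

Clamp the bicycle hub stand to the desk: lay the middle of its bare tube down in the coupler's saddle with the stand's block flat on the desk, swing the coupler's hinged half shut over the tube, then swing the bolt upright into the slot of the closed half. Only after that, slide all the sprockets on the desk onto the upright hub, collar up, the largest first and the smallest last, each turned so that its wide notch goes over the hub's wide key and each fully home on the one below. Leave the dish and the two stones where they are, and let go of everything at the end.

Things in the scene. Friction and masses are not known exactly. Their poses are not given: they have to be found in the camera images.
- coupler: coupler fixed to the desk, origin under its middle: steel base 50 mm along x, 160 mm along y, 12 mm thick, with an open V saddle 36 mm long (along x), mouth 50 mm wide. x is the tube axis (the stand may lie to either end), y points to the swing bolt's side, z up
- saddle (a point): the coupler's middle on the tube axis, 45 mm above the desk; axes as the coupler. The cap's hinge axis runs along x at y = -36 mm, z = 0 from here; the bolt's hinge axis runs along x at y = +46 mm, z = -19 mm
- cap (a joint): angle of the coupler's hinged half (rad): 0 closed over the tube, grows as it swings up and back over its hinge (-y side), up to 2.3. It has a half-round shell and a 27 mm wide flat fork (two prongs, slot 13 mm between, 10 mm thick). Stiff: it stays where it is left (about 0.1 N m)
- lug (a point): point in the middle of the cap's fork, 84 mm from its hinge axis; closed it lies at y = +48 mm, z = 0 from saddle. The prongs run 8 mm beyond it; across x the fork is 27 mm wide and its sides are flat, free to be pinched. x is along the hinge axis
- bolt (a joint): angle of the swing bolt (rad): 0 upright in the slot, grows as it leans outward (to +y of the saddle), up to 1.4. Stays where it is left (about 0.04 N m). With the bolt upright its nut holds the cap down or, if the cap is open, stops it short: close the cap first
- nut (a point): centre of the bolt's round nut (36 mm diameter, 20 mm long along the bolt), 40 mm from the bolt's hinge axis; upright it stands at y = +46 mm, z = +21 mm from saddle, its underside 6 mm over the closed fork. x is along the hinge axis
- nose (a point): nose on top of the loose hub stand, 120 mm above its underside, on the hub axis: flat-sided steel stub 16 mm along x, 20 mm along y, rising from 115 to 127 mm; lift the stand here. Stand about 0.7 kg, centre of mass about 10 mm off the hub axis towards the tube. z up the hub, x along the tube
- hub_seat (a point): foot of the splined hub, on its axis, on the stand's grey block (70 x 70 x 62 mm, standing on the desk): 62 mm above the underside; axes as the nose. Above it: core 30 mm diameter up to 50 mm, keys out to 19 mm radius up to 46 mm. The wide key (14 mm) faces +x; narrow keys (7 mm) at +-120 deg
- tube_mid (a point): half-way along the stand's bare aluminium tube, on its axis: 100 mm along +x from the hub axis, 45 mm above the stand's underside; tube 30 mm diameter, free from 35 to 165 mm from the hub axis; axes as the nose
- sprocket_a_mid (a point): centre, 6.5 mm above the underside, of the largest sprocket: toothed steel disc 100 mm across, 4 mm thick, with a dark hexagonal collar (50 mm across flats) rising to 13 mm; lies collar up. z up; x points from the bore through its one wide notch (17 mm); narrow notches (10 mm) at +-120 deg. Collar flats face x and every 60 deg from it
- sprocket_b_mid (a point): centre, 6.5 mm above the underside, of the second largest sprocket: toothed steel disc 88 mm across, 4 mm thick, with a dark hexagonal collar (50 mm across flats) rising to 13 mm; lies collar up. z up; x points from the bore through its one wide notch (17 mm); narrow notches (10 mm) at +-120 deg. Collar flats face x and every 60 deg from it (may be absent)
- sprocket_c_mid (a point): centre, 6.5 mm above the underside, of the third largest sprocket: toothed steel disc 76 mm across, 4 mm thick, with a dark hexagonal collar (50 mm across flats) rising to 13 mm; lies collar up. z up; x points from the bore through its one wide notch (17 mm); narrow notches (10 mm) at +-120 deg. Collar flats face x and every 60 deg from it (may be absent)
- sprocket_d_mid (a point): centre, 6.5 mm above the underside, of the smallest sprocket: toothed steel disc 66 mm across, 4 mm thick, with a dark hexagonal collar (50 mm across flats) rising to 13 mm; lies collar up. z up; x points from the bore through its one wide notch (17 mm); narrow notches (10 mm) at +-120 deg. Collar flats face x and every 60 deg from it (may be absent)
- dish: closed culture dish, 96 mm diameter, 18 mm high, origin under its centre: a bystander
- stone_dark: dark rounded stone, 72 mm across, 37 mm high, origin under its centre: a bystander
- stone_tan: tan rounded stone, 60 mm across, 32 mm high, origin under its centre: a bystander
There are look-alikes about, which are no part of the job. Leave any blue look-alike of the part that bears sprocket_c_mid alone.

How it is judged:
On the way, in this order (a step that is already met when the one before it is completed fails the run):
1. the stand's tube lies in the saddle, block on the desk, cap still open (x of tube_mid in the frame of saddle between -0.03 and 0.03 m and y of tube_mid in the frame of saddle between -0.006 and 0.006 m and z of tube_mid in the frame of saddle between -0.006 and 0.006 m and angle between the x axis of nose and the x axis of saddle, either way round below 0.15 rad and angle between nose's own z axis and vertical below 0.06 rad and value of joint cap above 0.6 rad), for 0.2 s.
2. the hinged half is shut over the tube, the bolt still out (x of tube_mid in the frame of saddle between -0.03 and 0.03 m and y of tube_mid in the frame of saddle between -0.006 and 0.006 m and z of tube_mid in the frame of saddle between -0.006 and 0.006 m and angle between the x axis of nose and the x axis of saddle, either way round below 0.15 rad and angle between nose's own z axis and vertical below 0.06 rad and value of joint cap below 0.12 rad and value of joint bolt above 0.5 rad), for 0.2 s.
3. the bolt stands upright in the slot, no sprocket on the hub yet (x of tube_mid in the frame of saddle between -0.03 and 0.03 m and y of tube_mid in the frame of saddle between -0.006 and 0.006 m and z of tube_mid in the frame of saddle between -0.006 and 0.006 m and angle between the x axis of nose and the x axis of saddle, either way round below 0.15 rad and angle between nose's own z axis and vertical below 0.06 rad and value of joint cap below 0.12 rad and value of joint bolt below 0.15 rad and horizontal distance between each of sprocket_a_mid, sprocket_b_mid, sprocket_c_mid, sprocket_d_mid and nose above 0.06 m), for 0.2 s.
At the end, for the whole second after the job is handed in: Tube in the saddle (30 mm along, 6 mm across, 0.15 rad), stand upright, cap shut (0.12 rad), bolt upright (0.15 rad); every sprocket on the hub (5 mm, level to 0.1 rad), collar up, wide notch on wide key, largest lowest on the block, each next 13 mm (within 3) above the one before (x of tube_mid in the frame of saddle between -0.03 and 0.03 m and y of tube_mid in the frame of saddle between -0.006 and 0.006 m and z of tube_mid in the frame of saddle between -0.006 and 0.006 m and angle between the x axis of nose and the x axis of saddle, either way round below 0.15 rad and angle between nose's own z axis and vertical below 0.06 rad and value of joint cap below 0.12 rad and value of joint bolt below 0.15 rad and horizontal distance between each of sprocket_a_mid, sprocket_b_mid, sprocket_c_mid, sprocket_d_mid and nose below 0.005 m and angle between each of sprocket_a_mid, sprocket_b_mid, sprocket_c_mid, sprocket_d_mid's own z axis and vertical below 0.1 rad and angle between the x axis of each of sprocket_a_mid, sprocket_b_mid, sprocket_c_mid, sprocket_d_mid and the x axis of nose, either way round below 0.2 rad and z of sprocket_a_mid in the frame of nose between -0.0555 and -0.0475 m and z of sprocket_b_mid in the frame of sprocket_a_mid between 0.01 and 0.016 m and (z of sprocket_c_mid in the frame of sprocket_a_mid between 0.01 and 0.016 m or z of sprocket_c_mid in the frame of sprocket_a_mid between 0.023 and 0.029 m) and z of sprocket_c_mid in the frame of sprocket_b_mid between 0.01 and 0.016 m and (z of sprocket_d_mid in the frame of sprocket_a_mid between 0.023 and 0.029 m or z of sprocket_d_mid in the frame of sprocket_a_mid between 0.036 and 0.042 m) and (z of sprocket_d_mid in the frame of sprocket_b_mid between 0.01 and 0.016 m or z of sprocket_d_mid in the frame of sprocket_b_mid between 0.023 and 0.029 m) and z of sprocket_d_mid in the frame of sprocket_c_mid between 0.01 and 0.016 m); the robot touches nothing.
It fails at once if the dish is moved by more than 30 mm (distance of dish from where it was at the start of the episode above 0.03 m).
It fails at once if the dark stone is moved by more than 30 mm (distance of stone_dark from where it was at the start of the episode above 0.03 m).
It fails at once if the tan stone is moved by more than 30 mm (distance of stone_tan from where it was at the start of the episode above 0.03 m).
Of sprocket_b, sprocket_c, sprocket_d only 2 to 3 are there at a start; the rules pass over those that are not, and their reading is None.
At some moment in a run one of sprocket_a, sprocket_b, sprocket_c, sprocket_d may be knocked a few centimetres aside while the robot is not near it.
It also fails if it takes over 189 s, if anything falls off the work surface, if the arm or the gripper's body presses on something with over 40 N, if the wrist force passes 120 N, or if a joint passes its speed limit or range.

## Working session

There is one attempt and no reset: what is moved stays moved. The work goes in short steps, Python scripts to look and compute and a tool call to move; the robot and the scene stay as the last step left them, time stands still between calls to the robot, and variables do not carry over. Pictures are saved under pics/ and viewed, at most 14 in all, crops included, and the job is handed in when it is done.

Besides the shell and the picture viewer there is one more tool, called after "Emit:" by a JSON object that holds its "op" and its "data". jog_arm: Moves the arm, as the interface text tells. Its arguments: {"type":"object","properties":{"commands":{"type":"array"},"newtons":{"type":"number"}},"required":["commands"]}

```bash
ls; mkdir -p pics; cat > h.py <<'E'
import numpy as np, cv2, json
from scipy.spatial.transform import Rotation as R
from workcell import manip
def snap(name, fn=None):
    st=manip.state(); s=manip.snapshot(name)
    if name=='wrist':
        T=np.eye(4); T[:3,:3]=R.from_euler('xyz',st['eef_rot']).as_matrix(); T[:3,3]=st['position']
        s['world_from_camera']=T@np.array(s['mount'])
    if fn: cv2.imwrite('pics/'+fn,s['image'])
    return s
def ray(s,px):
    M=np.array(s['world_from_camera']); d=np.array([(px[0]-s['cx'])/s['fx'],-(px[1]-s['cy'])/s['fy'],-1.])
    return M[:3,3],M[:3,:3]@d
def onz(s,px,z):
    o,d=ray(s,px); return o+d*(z-o[2])/d[2]
def proj(s,p):
    M=np.linalg.inv(np.array(s['world_from_camera'])); c=M[:3,:3]@np.array(p)+M[:3,3]
    return np.array([s['cx']-s['fx']*c[0]/c[2], s['cy']+s['fy']*c[1]/c[2]])
def tri(a,b):
    (o1,d1),(o2,d2)=a,b; A=np.stack([d1,-d2],1); t=np.linalg.lstsq(A,o2-o1,rcond=None)[0]
    p,q=o1+d1*t[0],o2+d2*t[1]; return (p+q)/2,np.linalg.norm(p-q)
E
python3 - <<'E'
from h import *
for n in ['top','side','wrist']:
    s=snap(n,n+'0.png'); print(n,s.keys(),s['fx'],s['fy'],s['cx'],s['cy']); print(np.round(s['world_from_camera'],3))
    if n=='wrist': print(np.round(s['mount'],3))
print(manip.state())
E
```

```text
pics
top dict_keys(['image', 'fx', 'fy', 'cx', 'cy', 'world_from_camera']) 497.9553307580282 497.9553307580282 318.2005080436647 203.16154655157194
[[ 0.027  0.996 -0.089  0.463]
 [-1.     0.025 -0.019  0.009]
 [-0.017  0.09   0.996  1.466]
 [ 0.     0.     0.     1.   ]]
side dict_keys(['image', 'fx', 'fy', 'cx', 'cy', 'world_from_camera']) 390.5652746994176 390.5652746994176 322.095094504895 197.56263616884053
[[-0.997  0.056 -0.049  0.5  ]
 [-0.071 -0.542  0.838  0.823]
 [ 0.021  0.839  0.544  0.628]
 [ 0.     0.     0.     1.   ]]
wrist dict_keys(['image', 'fx', 'fy', 'cx', 'cy', 'mount', 'world_from_camera']) 305.22089437656354 305.22089437656354 318.9060865418587 205.40053822648372
[[ 0.368 -0.902 -0.227  0.167]
 [ 0.93   0.356  0.092  0.607]
 [-0.002 -0.244  0.97   0.384]
 [ 0.     0.     0.     1.   ]]
[[-0.     0.97   0.244  0.068]
 [ 1.    -0.     0.001  0.001]
 [ 0.001  0.244 -0.97  -0.145]
 [ 0.     0.     0.     1.   ]]
{'time_s': 0.15, 'joint_pos': array([ 1.19163209e+00,  3.53517214e-01,  1.63392712e+00,  1.04815245e-05,
        1.15519253e+00, -2.40920632e-03]), 'qvel': array([ 3.34773154e-05, -2.48715921e-03, -1.07385170e-03,  1.38817334e-03,
       -1.19539561e-03, -3.14479386e-04]), 'tau': array([-3.28834367e-04, -5.94209790e+01, -3.34467781e+01,  6.98655657e-02,
        2.04689254e-02, -3.51213373e-05]), 'position': array([0.22981968, 0.58085412, 0.23903403]), 'eef_rot': array([-3.14054847e+00, -1.21005219e-05,  2.76483338e+00]), 'wrist_force': array([-0.01143995,  0.27079312, -0.30844861]), 'wrist_torque': array([-0.02392399, -0.00380168, -0.00316316]), 'finger_force': 0.0, 'grip_width': 1.0027191654516165}
```

View pics/top0.png

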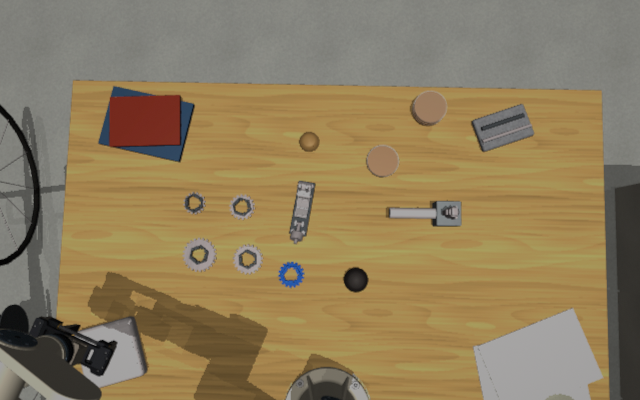

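View pics/side0.png

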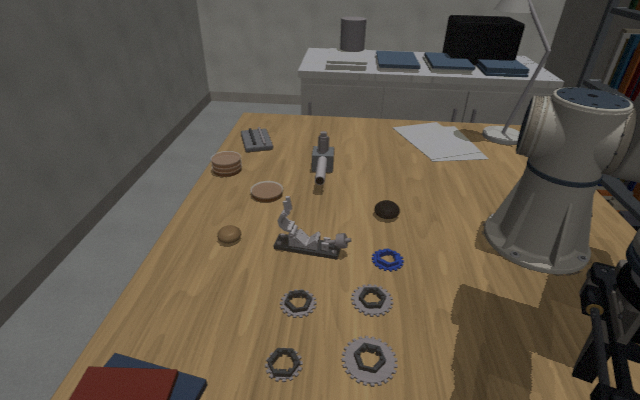

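Top view, things that could be confused:
- **Grey sprockets:** (200,255) largest, (248,259), (242,207) and (195,203) smallest. The blue look-alike is at (291,274).
- **Coupler:** (302,212), with its nut at about (297,238). The grey grooved block at (502,127) is a look-alike.
- **Stand:** (448,213), with its tube running left.
- **Dish and stones:** discs at (382,160) and (430,108), dark stone (356,280), tan stone (310,142).

I choose the coupler with the cap and nut, the stand with the tube, and the four grey sprockets.

```bash
python3 - <<'E'
from h import *
t=snap('top'); s=snap('side')
for n,a,b in [('nose',(452,212),(323,137)),('tube end',(391,212),(320,182)),('nut',(297,237),(341,241)),('a',(200,255),(369,357)),('b',(248,259),(372,298)),('c',(242,207),(299,301)),('d',(195,203),(284,363)),('dark',(356,280),(387,208)),('blue',(291,274),(388,260)),('captip',(304,184),(289,202)),('dish?',(382,160),(267,188))]:
    p,e=tri(ray(t,a),ray(s,b)); print(n,np.round(p,3),round(e,4),'z0',np.round(onz(t,a,0.01)[:2],3))
for f,(r0,r1,c0,c1),src in [('crop0.png',(170,300,170,480),t)]:
    cv2.imwrite('pics/'+f,cv2.resize(src['image'][r0:r1,c0:c1],None,fx=2.5,fy=2.5,interpolation=cv2.INTER_CUBIC))
E
```

```text
nose [ 0.569 -0.329  0.111] 0.001 z0 [ 0.577 -0.354]
tube end [ 0.568 -0.173  0.036] 0.006 z0 [ 0.573 -0.177]
nut [0.493 0.095 0.035] 0.0021 z0 [0.493 0.096]
a [0.433 0.38  0.002] 0.0005 z0 [0.433 0.378]
b [0.424 0.238 0.003] 0.0021 z0 [0.425 0.237]
c [0.576 0.262 0.004] 0.0018 z0 [0.577 0.261]
d [ 0.585  0.403 -0.001] 0.0007 z0 [0.585 0.4  ]
dark [ 0.373 -0.078  0.021] 0.0019 z0 [ 0.373 -0.078]
blue [ 0.382  0.111 -0.001] 0.0047 z0 [0.385 0.11 ]
captip [0.627 0.074 0.125] 0.0145 z0 [0.649 0.08 ]
dish? [ 0.722 -0.147  0.021] 0.0045 z0 [ 0.726 -0.148]
```

View pics/crop0.png

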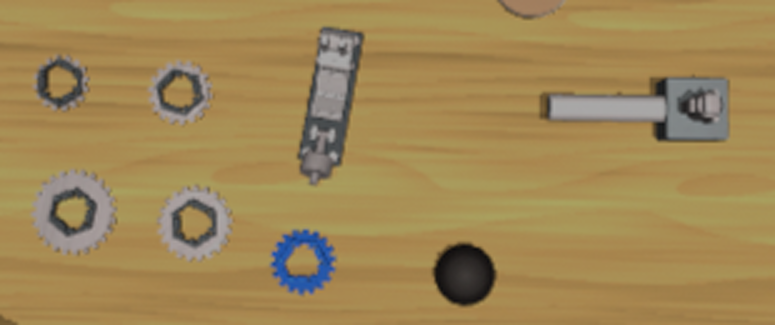

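The four sprockets, the coupler (cap end upper, nut lower) and the stand match their descriptions. The blue ring at crop (303,262) is the look-alike. I'm going above the stand now.

Emit:
{"op": "jog_arm", "data": {"commands": [{"gripper": 1, "tx": 1.7, "ty": -4.5, "tz": 0.6, "rz": -0.138}, {"tx": 1.7, "ty": -4.5, "tz": 0.6, "rz": -0.138}, {"tx": 1.7, "ty": -4.5, "tz": 0.6, "rz": -0.138}, {"tx": 1.7, "ty": -4.5, "tz": 0.6, "rz": -0.138}, {"tx": 1.7, "ty": -4.5, "tz": 0.6, "rz": -0.138}, {"tx": 1.7, "ty": -4.5, "tz": 0.6, "rz": -0.138}, {"tx": 1.7, "ty": -4.5, "tz": 0.6, "rz": -0.138}, {"tx": 1.7, "ty": -4.5, "tz": 0.6, "rz": -0.138}, {"tx": 1.7, "ty": -4.5, "tz": 0.6, "rz": -0.138}, {"tx": 1.7, "ty": -4.5, "tz": 0.6, "rz": -0.138}]}}

```text
$.commands[0]: bad value
```

```bash
python3 - <<'E'
from h import *
s=snap('wrist','w1.png'); st=manip.state();print(st['position'],st['eef_rot'],st['joint_pos'])
E
```

```text
[0.22992936 0.58101744 0.23933953] [-3.14115756e+00 -1.53924129e-05  2.76473498e+00] [ 1.19156321e+00  3.53221116e-01  1.63364565e+00  1.56951113e-05
  1.15516101e+00 -2.38178747e-03]
```

View pics/w1.png

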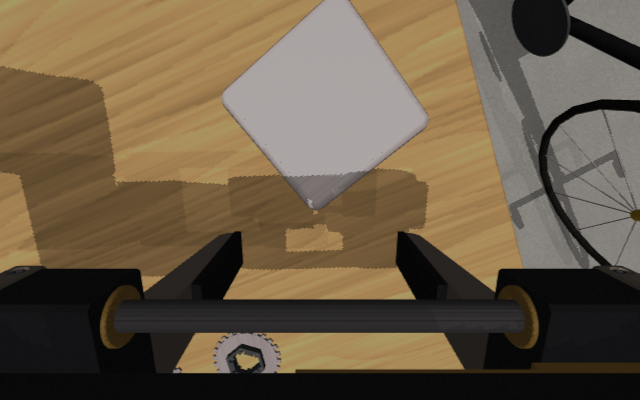

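The wrist picture shows only the tray and the fingers, because the move was refused. I'll give full rows.

Emit:
{"op": "jog_arm", "data": {"commands": [{"gripper": 1.0, "tx": 1.7, "ty": -4.5, "tz": 0.6, "rx": 0, "ry": 0, "rz": -0.138}, {"gripper": 1.0, "tx": 1.7, "ty": -4.5, "tz": 0.6, "rx": 0, "ry": 0, "rz": -0.138}, {"gripper": 1.0, "tx": 1.7, "ty": -4.5, "tz": 0.6, "rx": 0, "ry": 0, "rz": -0.138}, {"gripper": 1.0, "tx": 1.7, "ty": -4.5, "tz": 0.6, "rx": 0, "ry": 0, "rz": -0.138}, {"gripper": 1.0, "tx": 1.7, "ty": -4.5, "tz": 0.6, "rx": 0, "ry": 0, "rz": -0.138}, {"gripper": 1.0, "tx": 1.7, "ty": -4.5, "tz": 0.6, "rx": 0, "ry": 0, "rz": -0.138}, {"gripper": 1.0, "tx": 1.7, "ty": -4.5, "tz": 0.6, "rx": 0, "ry": 0, "rz": -0.138}, {"gripper": 1.0, "tx": 1.7, "ty": -4.5, "tz": 0.6, "rx": 0, "ry": 0, "rz": -0.138}, {"gripper": 1.0, "tx": 1.7, "ty": -4.5, "tz": 0.6, "rx": 0, "ry": 0, "rz": -0.138}, {"gripper": 1.0, "tx": 1.7, "ty": -4.5, "tz": 0.6, "rx": 0, "ry": 0, "rz": -0.138}]}}

```text
time_s: 1.55
position: [0.4003, 0.1297, 0.3]
eef_rot: [3.141, -0.0, 1.38]
wrist_force: [0.2, 1.3, 0.7]
grip_width: 0.999
finger_force: 0.0
```

```bash
python3 - <<'E'
from h import *
s=snap('wrist','w2.png')
import pickle; pickle.dump(s,open('w2.pkl','wb'))
E
```

Emit:
{"op": "jog_arm", "data": {"commands": [{"gripper": 1.0, "tx": 1.7, "ty": -4.6, "tz": 0, "rx": 0, "ry": 0, "rz": -0.138}, {"gripper": 1.0, "tx": 1.7, "ty": -4.6, "tz": 0, "rx": 0, "ry": 0, "rz": -0.138}, {"gripper": 1.0, "tx": 1.7, "ty": -4.6, "tz": 0, "rx": 0, "ry": 0, "rz": -0.138}, {"gripper": 1.0, "tx": 1.7, "ty": -4.6, "tz": 0, "rx": 0, "ry": 0, "rz": -0.138}, {"gripper": 1.0, "tx": 1.7, "ty": -4.6, "tz": 0, "rx": 0, "ry": 0, "rz": -0.138}, {"gripper": 1.0, "tx": 1.7, "ty": -4.6, "tz": 0, "rx": 0, "ry": 0, "rz": -0.138}, {"gripper": 1.0, "tx": 1.7, "ty": -4.6, "tz": 0, "rx": 0, "ry": 0, "rz": -0.138}, {"gripper": 1.0, "tx": 1.7, "ty": -4.6, "tz": 0, "rx": 0, "ry": 0, "rz": -0.138}, {"gripper": 1.0, "tx": 1.7, "ty": -4.6, "tz": 0, "rx": 0, "ry": 0, "rz": -0.138}, {"gripper": 1.0, "tx": 0.5, "ty": -4.6, "tz": 0, "rx": 0, "ry": 0, "rz": -0.138}]}}

```text
time_s: 2.85
position: [0.5587, -0.3304, 0.2993]
eef_rot: [-3.141, -0.0, 0.001]
wrist_force: [0.9, -0.0, 0.2]
grip_width: 0.996
finger_force: 0.0
```

```bash
python3 - <<'E'
from h import *
import pickle
s=snap('wrist','w3.png'); pickle.dump(s,open('w3.pkl','wb'))
a=cv2.imread('pics/w2.png'); b=s['image']
cv2.imwrite('pics/w23.png',np.vstack([cv2.resize(x[:300],None,fx=1,fy=1) for x in (a,b)]))
st=manip.state();print(st['position'],st['eef_rot'],st['joint_pos'])
E
```

```text
[ 0.55847372 -0.33531926  0.29903007] [ 3.13855291e+00 -2.51101141e-04 -7.82119011e-03] [-0.54175394  0.34631409  1.50910923 -0.00259453  1.2844071   1.03759469]
```

View pics/w23.png

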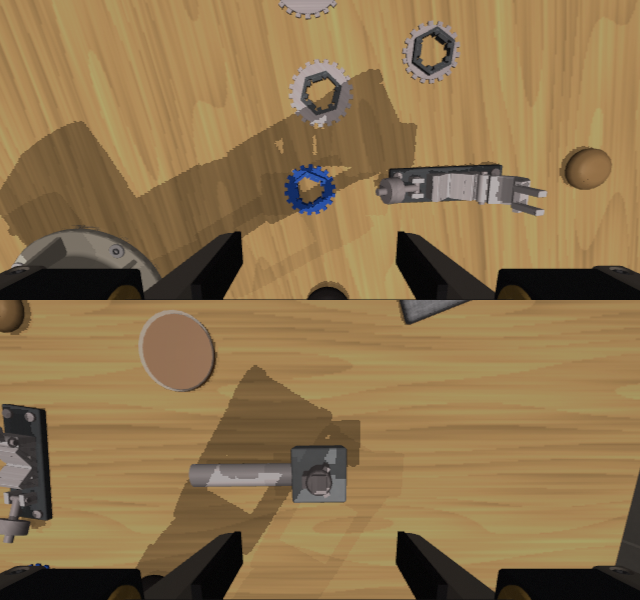

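Upper half (first look): sprockets at (320,93) and (431,52), blue ring at (311,190), and the coupler with its nut at (392,190), saddle at about (455,185) and open fork at (530,195). Lower half (over the stand): block at (319,175), tube running left from (292,175) to (190,175), and one disc with pale sides at (177,50).

```bash
python3 - <<'E'
from h import *
s=snap('wrist','w4.png'); st=manip.state();print(st['position'],st['eef_rot'])
im=s['image']; hsv=cv2.cvtColor(im,cv2.COLOR_BGR2HSV)
m=((hsv[...,1]<70)).astype(np.uint8)*255; m[225:]=0; m[:,:170]=0; m[:,420:]=0
n,l,stt,c=cv2.connectedComponentsWithStats(m); k=1+np.argmax(stt[1:,4]); print(stt[k])
m=(l==k).astype(np.uint8)
mb=cv2.morphologyEx(m,cv2.MORPH_OPEN,np.ones((34,34),np.uint8)); 
r=cv2.minAreaRect(cv2.findContours(mb,0,2)[0][0]); print('block',r)
t=m.copy(); t[:,283:]=0
ys=[(x,np.where(t[:,x])[0]) for x in range(200,285,12)]
for x,y in ys:
  if len(y): print(x,y.min(),y.max())
crop=im[120:220,170:370]; cv2.imwrite('pics/w4c.png',cv2.resize(crop,None,fx=4,fy=4,interpolation=cv2.INTER_CUBIC))
for z in (0,.062,): print(z,onz(s,r[0],z))
E
```

```text
[ 0.55805466 -0.33266873  0.29888218] [ 3.14038417e+00  2.45686452e-04 -1.08820612e-03]
[ 184  145  158   58 5401]
block ((315.0, 174.5), (55.0, 54.0), 90.0)
200 165 187
212 165 186
224 165 186
236 164 186
248 164 186
260 164 186
272 164 185
0 [ 0.56217762 -0.33014208  0.        ]
0.062 [ 0.5713876  -0.33081001  0.062     ]
```

View pics/w4c.png

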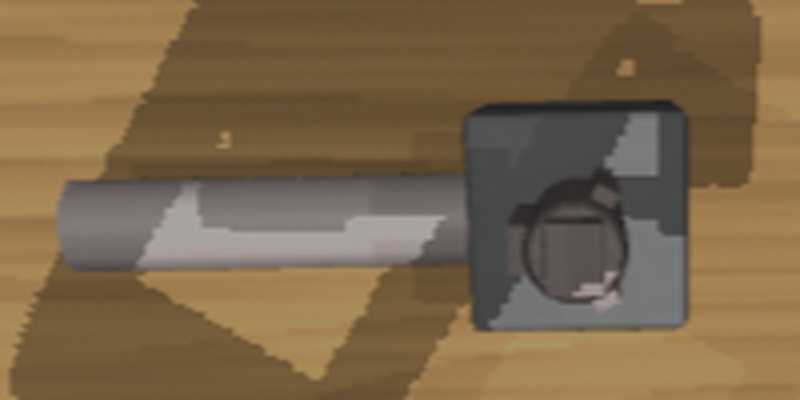

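Close crop: tube axis at row 175, block top centred at image (315,175), and the nose top centred at image (313,184). The stand is about square to the world. I'll take one look over the coupler before grasping.

Emit:
{"op": "jog_arm", "data": {"commands": [{"gripper": 1.0, "tx": 0, "ty": 5.2, "tz": 0, "rx": 0, "ry": 0, "rz": 0}, {"gripper": 1.0, "tx": 0, "ty": 5.2, "tz": 0, "rx": 0, "ry": 0, "rz": 0}, {"gripper": 1.0, "tx": 0, "ty": 5.2, "tz": 0, "rx": 0, "ry": 0, "rz": 0}, {"gripper": 1.0, "tx": 0, "ty": 5.2, "tz": 0, "rx": 0, "ry": 0, "rz": 0}, {"gripper": 1.0, "tx": 0, "ty": 5.2, "tz": 0, "rx": 0, "ry": 0, "rz": 0}, {"gripper": 1.0, "tx": 0, "ty": 5.2, "tz": 0, "rx": 0, "ry": 0, "rz": 0}, {"gripper": 1.0, "tx": 0, "ty": 5.2, "tz": 0, "rx": 0, "ry": 0, "rz": 0}, {"gripper": 1.0, "tx": 0, "ty": 5.0, "tz": 0, "rx": 0, "ry": 0, "rz": 0}, {"gripper": 1.0, "tx": 0, "ty": 0, "tz": 0, "rx": 0, "ry": 0, "rz": 0}, {"gripper": 1.0, "tx": 0, "ty": 0, "tz": 0, "rx": 0, "ry": 0, "rz": 0}]}}

```text
time_s: 4.2
position: [0.5575, 0.0852, 0.2995]
eef_rot: [3.141, 0.0, 0.007]
wrist_force: [-0.3, 0.1, 0.4]
grip_width: 1.002
finger_force: 0.0
```

```bash
python3 - <<'E'
from h import *
import pickle
s=snap('wrist','w5.png'); pickle.dump(s,open('w5.pkl','wb')); print(manip.state()['position'])
im=s['image']; cv2.imwrite('pics/w5c.png',cv2.resize(im[70:260,240:400],None,fx=3,fy=3,interpolation=cv2.INTER_CUBIC))
print(proj(s,(.57,.085,.045)))
E
```

```text
[0.55763119 0.08460541 0.29951717]
[319.34732616 172.72973882]
```

View pics/w5c.png

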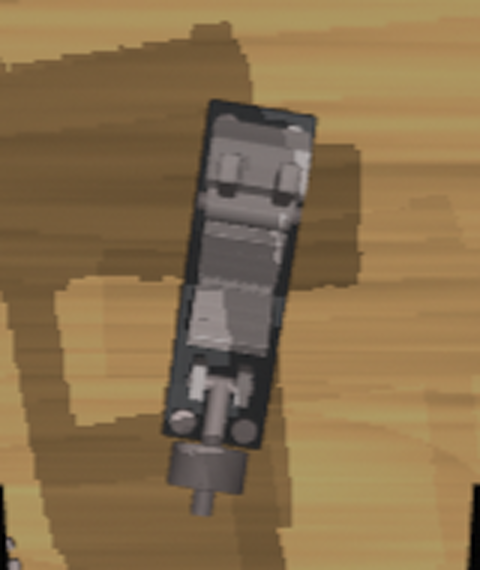

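The coupler is seen from above. Base corners are at crop (210,100), (316,116), (264,449), (165,434), the V line runs from (188,283) to (285,291), the nut is at (206,468), and the open fork's prongs are at (230,165) and (287,180).

```bash
python3 - <<'E'
from h import *
import pickle
s=pickle.load(open('w5.pkl','rb')); f=lambda x,y:(x/3+240-.33,y/3+70-.33)
C=[onz(s,f(*p),.012) for p in [(210,100),(316,116),(264,449),(165,434)]]
C=np.array(C); c=C.mean(0); print(np.round(C,3),'ctr',c,[np.linalg.norm(C[i]-C[i-1]) for i in range(4)])
yc=(C[2]+C[3]-C[0]-C[1])[:2]; yc/=np.linalg.norm(yc); xc=np.array([yc[1],-yc[0]]); print('yc',yc,'xc',xc, 'ang xc',np.arctan2(xc[1],xc[0]))
def loc(p): d=p[:2]-c[:2]; return np.round([d@xc,d@yc,p[2]],4)
for z in (.024,.03): print('V',z,loc(onz(s,f(188,283),z)),loc(onz(s,f(285,291),z)))
def oncirc(px,y0,z0,r):
    o,d=ray(s,px); out=[]
    for t in np.linspace(.2,.5,3001):
        p=o+t*d; l=(p[:2]-c[:2])@yc-y0; h=p[2]-z0; out.append((abs(np.hypot(l,h)-r),t,np.arctan2(h,l)))
    out=np.array(out); i=[k for k in range(1,3000) if out[k,0]<out[k-1,0] and out[k,0]<out[k+1,0] and out[k,0]<.001]
    return [(loc(o+out[k,1]*d),round(out[k,2],2)) for k in i]
print('nut (angle from +y)',oncirc(f(206,468),.046,.026,.040))
for p in [(230,155),(230,190),(258,172),(258,140)]: print('fork',p,oncirc(f(*p),-.036,.045,.084),'tip',oncirc(f(*p),-.036,.045,.092))
# side view triangulation of nut and fork tip
t=snap('side'); im=t['image']; 
print('nut tri',tri(ray(s,f(206,468)),ray(t,(341,241))),'fork tri',tri(ray(s,f(258,165)),ray(t,(288,204))))
cv2.imwrite('pics/s5c.png',cv2.resize(im[180:270,250:370],None,fx=5,fy=5,interpolation=cv2.INTER_CUBIC))
# nose/stand
s4=cv2.imread('pics/w4.png')
E
```

```text
[[0.66  0.099 0.012]
 [0.653 0.051 0.012]
 [0.496 0.072 0.012]
 [0.503 0.121 0.012]] ctr [0.57803987 0.08558172 0.012     ] [np.float64(0.1578002720621354), np.float64(0.04828633507151358), np.float64(0.15850036770094192), np.float64(0.049319859338280675)]
yc [-0.99046414  0.13777081] xc [0.13777081 0.99046414] ang xc 1.4325859168617991
V 0.024 [0.0227 0.0023 0.024 ] [-0.0219 -0.0005  0.024 ]
V 0.03 [0.0225 0.0016 0.03  ] [-0.0214 -0.0012  0.03  ]
nut (angle from +y) [(array([0.0026, 0.0845, 0.0387]), np.float64(0.32))]
fork (230, 155) [(array([ 0.0107, -0.0546,  0.1269]), np.float64(1.79)), (array([ 0.0124, -0.0576, -0.0361]), np.float64(-1.83))] tip [(array([ 0.0106, -0.0544,  0.1351]), np.float64(1.77)), (array([ 0.0124, -0.0578, -0.0444]), np.float64(-1.81))]
fork (230, 190) [(array([ 0.009 , -0.0433,  0.1286]), np.float64(1.66)), (array([ 0.0099, -0.0405, -0.0389]), np.float64(-1.62))] tip [(array([ 0.009 , -0.0435,  0.1367]), np.float64(1.65)), (array([ 0.01  , -0.0403, -0.0469]), np.float64(-1.62))]
fork (258, 172) [(array([ 0.0006, -0.0505,  0.1278]), np.float64(1.74)), (array([-0.003 , -0.0514, -0.0376]), np.float64(-1.76))] tip [(array([ 0.0008, -0.0504,  0.1358]), np.float64(1.73)), (array([-0.0031, -0.0515, -0.0457]), np.float64(-1.74))]
fork (258, 140) [(array([ 0.0021, -0.0608,  0.1252]), np.float64(1.87)), (array([-0.0005, -0.0668, -0.0332]), np.float64(-1.95))] tip [(array([ 0.0022, -0.0605,  0.1337]), np.float64(1.84)), (array([-0.0007, -0.0671, -0.0416]), np.float64(-1.92))]
nut tri (array([0.49456935, 0.09978356, 0.03897961]), np.float64(0.00046363001607447804)) fork tri (array([0.6261541 , 0.07840585, 0.12130998]), np.float64(0.008731021394607926))
```

View pics/s5c.png

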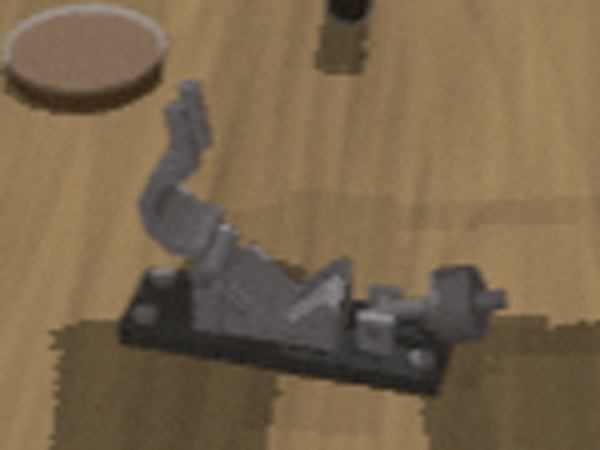

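The cap stands open at about 1.75 rad and the bolt leans out about 1.25 rad. Heights and sizes agree with the text.

```bash
python3 - <<'E'
from h import *
import pickle
s=pickle.load(open('w5.pkl','rb'))
T=np.eye(4);T[:3,:3]=R.from_euler('xyz',[3.14038,.000246,-.001088]).as_matrix();T[:3,3]=[.558055,-.332669,.298882]
s['world_from_camera']=T@np.array(s['mount'])
f=lambda x,y:(x/4+170-.4,y/4+120-.4)
n=f(573,256); print('nose',onz(s,n,.127),'block',onz(s,f(578,221),.062))
for p in [(470,115),(687,115),(687,328),(475,328)]: print(onz(s,f(*p),.062))
t=snap('top'); im=t['image'][190:235,430:470]
p=proj(t,(.57,-.331,.127)); print('expected nose px top',p, 'block', proj(t,(.57,-.331,.062)))
hsv=cv2.cvtColor(t['image'],cv2.COLOR_BGR2HSV); m=(hsv[...,1]<70).astype(np.uint8); m[:,:430]=0;m[:,480:]=0;m[:190]=0;m[240:]=0
print(cv2.boundingRect(m))
print('w4-top nose tri',tri(ray(s,n),ray(t,(453,211.5))))
E
```

```text
nose [ 0.57090167 -0.32610027  0.127     ] block [ 0.57040609 -0.32651503  0.062     ]
[ 0.60334115 -0.29337432  0.062     ]
[ 0.60326122 -0.36030029  0.062     ]
[ 0.53568164 -0.36145023  0.062     ]
[ 0.53578033 -0.29317527  0.062     ]
expected nose px top [454.24187242 211.40479639] block [448.34025615 213.09845242]
(430, 201, 31, 25)
w4-top nose tri (array([ 0.57030177, -0.32679148,  0.12772428]), np.float64(0.0019781750918482577))
```

Emit:
{"op": "jog_arm", "data": {"commands": [{"gripper": 1.0, "tx": 0.2, "ty": -5.2, "tz": 0, "rx": 0, "ry": 0, "rz": 0}, {"gripper": 1.0, "tx": 0.2, "ty": -5.2, "tz": 0, "rx": 0, "ry": 0, "rz": 0}, {"gripper": 1.0, "tx": 0.2, "ty": -5.2, "tz": 0, "rx": 0, "ry": 0, "rz": 0}, {"gripper": 1.0, "tx": 0.2, "ty": -5.2, "tz": 0, "rx": 0, "ry": 0, "rz": 0}, {"gripper": 1.0, "tx": 0.2, "ty": -5.2, "tz": 0, "rx": 0, "ry": 0, "rz": 0}, {"gripper": 1.0, "tx": 0.2, "ty": -5.2, "tz": 0, "rx": 0, "ry": 0, "rz": 0}, {"gripper": 1.0, "tx": 0, "ty": -5.2, "tz": -2, "rx": 0, "ry": 0, "rz": 0.012}, {"gripper": 1.0, "tx": 0, "ty": -5.1, "tz": -4, "rx": 0, "ry": 0, "rz": 0}, {"gripper": 1.0, "tx": 0, "ty": 0, "tz": -4, "rx": 0, "ry": 0, "rz": 0}, {"gripper": 1.0, "tx": 0, "ty": 0, "tz": 0, "rx": 0, "ry": 0, "rz": 0}]}}

```text
time_s: 5.6
position: [0.5672, -0.3284, 0.1978]
eef_rot: [-3.138, 0.006, 0.014]
wrist_force: [0.4, 0.8, 0.3]
grip_width: 0.998
finger_force: 0.0
```

Emit:
{"op": "jog_arm", "data": {"commands": [{"gripper": 0.5, "tx": 0.1, "ty": 0.4, "tz": -1.5, "rx": 0, "ry": 0, "rz": 0}, {"gripper": 0.5, "tx": 0, "ty": 0, "tz": -1.5, "rx": 0, "ry": 0, "rz": 0}, {"gripper": 0.5, "tx": 0, "ty": 0, "tz": -1.4, "rx": 0, "ry": 0, "rz": 0}, {"gripper": 0.5, "tx": 0, "ty": 0, "tz": -1.2, "rx": 0, "ry": 0, "rz": 0}, {"gripper": 0.5, "tx": 0, "ty": 0, "tz": 0, "rx": 0, "ry": 0, "rz": 0}, {"gripper": 0.5, "tx": 0, "ty": 0, "tz": 0, "rx": 0, "ry": 0, "rz": 0}, {"gripper": 0.5, "tx": 0, "ty": 0, "tz": 0, "rx": 0, "ry": 0, "rz": 0}, {"gripper": 0.5, "tx": 0, "ty": 0, "tz": 0, "rx": 0, "ry": 0, "rz": 0}, {"gripper": 0.5, "tx": 0, "ty": 0, "tz": 0, "rx": 0, "ry": 0, "rz": 0}, {"gripper": 0.5, "tx": 0, "ty": 0, "tz": 0, "rx": 0, "ry": 0, "rz": 0}], "newtons": 60}}

```text
time_s: 6.85
position: [0.571, -0.3241, 0.1451]
eef_rot: [3.142, -0.0, 0.017]
wrist_force: [-0.1, -0.5, -0.0]
grip_width: 0.499
finger_force: 0.0
```

Emit:
{"op": "jog_arm", "data": {"commands": [{"gripper": 0.5, "tx": 0, "ty": -0.2, "tz": -0.35, "rx": 0, "ry": 0, "rz": 0}, {"gripper": 0.5, "tx": 0, "ty": 0, "tz": 0, "rx": 0, "ry": 0, "rz": 0}, {"gripper": 0, "tx": 0, "ty": 0, "tz": 0, "rx": 0, "ry": 0, "rz": 0}, {"gripper": 0, "tx": 0, "ty": 0, "tz": 0, "rx": 0, "ry": 0, "rz": 0}, {"gripper": 0, "tx": 0, "ty": 0, "tz": 0, "rx": 0, "ry": 0, "rz": 0}, {"gripper": 0, "tx": 0, "ty": 0, "tz": 0, "rx": 0, "ry": 0, "rz": 0}, {"gripper": 0, "tx": 0, "ty": 0, "tz": 0, "rx": 0, "ry": 0, "rz": 0}, {"gripper": 0, "tx": 0, "ty": 0, "tz": 0, "rx": 0, "ry": 0, "rz": 0}, {"gripper": 0, "tx": 0, "ty": 0, "tz": 0, "rx": 0, "ry": 0, "rz": 0}, {"gripper": 0, "tx": 0, "ty": 0, "tz": 0, "rx": 0, "ry": 0, "rz": 0}], "newtons": 60}}

```text
time_s: 8.1
position: [0.5712, -0.3262, 0.1418]
eef_rot: [3.141, -0.0, 0.017]
wrist_force: [-0.6, -1.8, 2.8]
grip_width: 0.169
finger_force: 60.0
```

Emit:
{"op": "jog_arm", "data": {"commands": [{"gripper": 0, "tx": 0, "ty": 0, "tz": 1, "rx": 0, "ry": 0, "rz": 0}, {"gripper": 0, "tx": 0, "ty": 0, "tz": 2, "rx": 0, "ry": 0, "rz": 0}, {"gripper": 0, "tx": 0, "ty": 0, "tz": 2, "rx": 0, "ry": 0, "rz": 0}, {"gripper": 0, "tx": 0, "ty": 0, "tz": 2, "rx": 0, "ry": 0, "rz": 0}, {"gripper": 0, "tx": 0, "ty": 1, "tz": 0, "rx": 0, "ry": 0, "rz": -0.031}, {"gripper": 0, "tx": 0, "ty": 2, "tz": 0, "rx": 0, "ry": 0, "rz": -0.031}, {"gripper": 0, "tx": 0, "ty": 3, "tz": 0, "rx": 0, "ry": 0, "rz": -0.031}, {"gripper": 0, "tx": 0, "ty": 3, "tz": 0, "rx": 0, "ry": 0, "rz": -0.031}, {"gripper": 0, "tx": 0, "ty": 3, "tz": 0, "rx": 0, "ry": 0, "rz": -0.031}, {"gripper": 0, "tx": 0, "ty": 3, "tz": 0, "rx": 0, "ry": 0, "rz": 0}], "newtons": 60}}

```text
time_s: 9.35
position: [0.5711, -0.1751, 0.2128]
eef_rot: [3.142, -0.001, -0.139]
wrist_force: [-0.0, 0.5, -5.9]
grip_width: 0.163
finger_force: 59.9
```

Emit:
{"op": "jog_arm", "data": {"commands": [{"gripper": 0, "tx": -0.1, "ty": 3, "tz": 0, "rx": 0, "ry": 0, "rz": 0}, {"gripper": 0, "tx": -0.2, "ty": 3, "tz": 0, "rx": 0, "ry": 0, "rz": 0}, {"gripper": 0, "tx": -0.2, "ty": 3, "tz": 0, "rx": 0, "ry": 0, "rz": 0}, {"gripper": 0, "tx": -0.2, "ty": 3, "tz": 0, "rx": 0, "ry": 0, "rz": 0}, {"gripper": 0, "tx": 0, "ty": 3, "tz": 0, "rx": 0, "ry": 0, "rz": 0}, {"gripper": 0, "tx": 0, "ty": 1.3, "tz": 0, "rx": 0, "ry": 0, "rz": 0}, {"gripper": 0, "tx": 0, "ty": 0, "tz": 0, "rx": 0, "ry": 0, "rz": 0}, {"gripper": 0, "tx": 0, "ty": 0, "tz": 0, "rx": 0, "ry": 0, "rz": 0}, {"gripper": 0, "tx": 0, "ty": 0, "tz": 0, "rx": 0, "ry": 0, "rz": 0}, {"gripper": 0, "tx": 0, "ty": 0, "tz": 0, "rx": 0, "ry": 0, "rz": 0}], "newtons": 60}}

```text
time_s: 10.6
position: [0.5639, -0.0136, 0.2114]
eef_rot: [3.142, 0.0, -0.139]
wrist_force: [-0.2, 0.1, -6.2]
grip_width: 0.163
finger_force: 59.9
```

```bash
python3 - <<'E'
from h import *
w=snap('wrist'); s=snap('side'); t=snap('top'); print(manip.state()['position'],manip.state()['eef_rot'])
for n,q in (('w',w),('s',s),('t',t)): print(n,'tubeend exp',proj(q,(.5642+.165*.1378,-.0134+.165*.9905,.115)),proj(q,(.5642,-.0134,.125)))
a=w['image'][60:240,200:400]; b=s['image'][120:260,230:400]
cv2.imwrite('pics/h6.png',np.hstack([cv2.resize(a,(445,400)),cv2.resize(b,(350,400*1))]))
E
```

```text
[ 0.56393124 -0.01332508  0.21144252] [ 3.14154563e+00  1.48571639e-04 -1.38614719e-01]
w tubeend exp [118.96608352 215.03081205] [319.24660478 218.33971345]
s tubeend exp [299.25044139 225.84487954] [316.09472223 183.84695843]
t tubeend exp [276.09309855 201.0717626 ] [335.84793143 210.61801109]
```

View pics/h6.png

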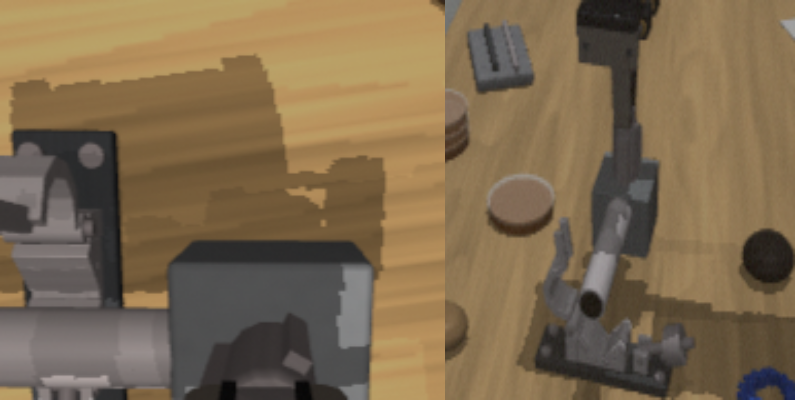

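The stand is held level over the saddle: the tube is square to the base edges in the wrist view, and its end hangs above the V in the side view. Lowering.

Emit:
{"op": "jog_arm", "data": {"commands": [{"gripper": 0, "tx": 0, "ty": 0, "tz": -1, "rx": 0, "ry": 0, "rz": 0}, {"gripper": 0, "tx": 0, "ty": 0, "tz": -1.5, "rx": 0, "ry": 0, "rz": 0}, {"gripper": 0, "tx": 0, "ty": 0, "tz": -1.5, "rx": 0, "ry": 0, "rz": 0}, {"gripper": 0, "tx": 0, "ty": 0, "tz": -1.0, "rx": 0, "ry": 0, "rz": 0}, {"gripper": 0, "tx": 0, "ty": 0, "tz": -0.7, "rx": 0, "ry": 0, "rz": 0}, {"gripper": 0, "tx": 0, "ty": 0, "tz": -0.5, "rx": 0, "ry": 0, "rz": 0}, {"gripper": 0, "tx": 0, "ty": 0, "tz": -0.4, "rx": 0, "ry": 0, "rz": 0}, {"gripper": 0, "tx": 0, "ty": 0, "tz": 0, "rx": 0, "ry": 0, "rz": 0}, {"gripper": 0, "tx": 0, "ty": 0, "tz": 0, "rx": 0, "ry": 0, "rz": 0}, {"gripper": 0, "tx": 0, "ty": 0, "tz": 0, "rx": 0, "ry": 0, "rz": 0}], "newtons": 60}}

```text
time_s: 12.0
position: [0.5641, -0.013, 0.1458]
eef_rot: [-3.142, -0.0, -0.138]
wrist_force: [0.8, 0.5, -6.2]
grip_width: 0.165
finger_force: 59.9
```

Emit:
{"op": "jog_arm", "data": {"commands": [{"gripper": 0, "tx": 0, "ty": 0, "tz": -0.1, "rx": 0, "ry": 0, "rz": 0}, {"gripper": 0, "tx": 0, "ty": 0, "tz": -0.1, "rx": 0, "ry": 0, "rz": 0}, {"gripper": 0, "tx": 0, "ty": 0, "tz": -0.1, "rx": 0, "ry": 0, "rz": 0}, {"gripper": 0, "tx": 0, "ty": 0, "tz": -0.1, "rx": 0, "ry": 0, "rz": 0}, {"gripper": 0, "tx": 0, "ty": 0, "tz": 0, "rx": 0, "ry": 0, "rz": 0}, {"gripper": 0, "tx": 0, "ty": 0, "tz": 0, "rx": 0, "ry": 0, "rz": 0}, {"gripper": 0, "tx": 0, "ty": 0, "tz": 0, "rx": 0, "ry": 0, "rz": 0}, {"gripper": 0, "tx": 0, "ty": 0, "tz": 0, "rx": 0, "ry": 0, "rz": 0}, {"gripper": 0, "tx": 0, "ty": 0, "tz": 0, "rx": 0, "ry": 0, "rz": 0}, {"gripper": 0, "tx": 0, "ty": 0, "tz": 0, "rx": 0, "ry": 0, "rz": 0}], "newtons": 60}}

```text
time_s: 13.25
position: [0.564, -0.013, 0.1416]
eef_rot: [-3.142, -0.0, -0.138]
wrist_force: [0.4, -0.6, -4.6]
grip_width: 0.166
finger_force: 59.9
```

Emit:
{"op": "jog_arm", "data": {"commands": [{"gripper": 0.4, "tx": 0, "ty": 0, "tz": 0, "rx": 0, "ry": 0, "rz": 0}, {"gripper": 0.4, "tx": 0, "ty": 0, "tz": 0, "rx": 0, "ry": 0, "rz": 0}, {"gripper": 0.4, "tx": 0, "ty": 0, "tz": 0, "rx": 0, "ry": 0, "rz": 0}, {"gripper": 0.4, "tx": 0, "ty": 0, "tz": 1, "rx": 0, "ry": 0, "rz": 0}, {"gripper": 0.4, "tx": 0, "ty": 0, "tz": 2, "rx": 0, "ry": 0, "rz": 0}, {"gripper": 0.4, "tx": 0, "ty": 0, "tz": 4, "rx": 0, "ry": 0, "rz": 0}, {"gripper": 0, "tx": 0, "ty": 0, "tz": 4, "rx": 0, "ry": 0, "rz": 0}, {"gripper": 0, "tx": 0, "ty": 0, "tz": 4, "rx": 0, "ry": 0, "rz": 0}, {"gripper": 0, "tx": 0, "ty": 0, "tz": 0, "rx": 0, "ry": 0, "rz": 0}, {"gripper": 0, "tx": 0, "ty": 0, "tz": 0, "rx": 0, "ry": 0, "rz": 0}], "newtons": 40}}

```text
time_s: 14.5
position: [0.5636, -0.013, 0.2914]
eef_rot: [-3.142, 0.0, -0.138]
wrist_force: [-0.6, 1.2, -0.7]
grip_width: 0.007
finger_force: 0.0
```

```bash
python3 - <<'E'
from h import *
import pickle
w=snap('wrist'); pickle.dump(w,open('w7.pkl','wb')); print(manip.state()['position'],manip.state()['eef_rot'])
s=snap('side')
a=w['image'][60:260,120:400]; b=s['image'][130:270,230:370]
cv2.imwrite('pics/h7.png',np.hstack([cv2.resize(a,(448,320)),cv2.resize(b,(320,320))]))
for q in (w,): print(proj(q,(.5642,-.0134,.127)),proj(q,(.5642,-.0134,.062)),proj(q,(.578,.0856,.06)),proj(q,(.5642+.165*.1378,-.0134+.165*.9905,.045)))
E
```

```text
[ 0.56331196 -0.01298879  0.29069694] [ 3.14145221e+00  1.36682240e-03 -1.38179335e-01]
[319.7172477  196.40353752] [319.56532705 185.04563831] [239.72463501 184.73869539] [192.56654784 182.67655164]
```

View pics/h7.png

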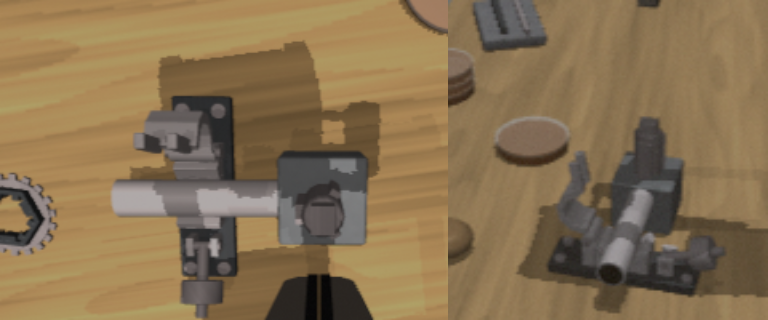

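The tube lies in the saddle and the cap is still open behind it. The nose is at about (321,194), where I expected it. Going behind the cap with closed fingers.

Emit:
{"op": "jog_arm", "data": {"commands": [{"gripper": 0, "tx": 2.7, "ty": 2.25, "tz": -1, "rx": 0, "ry": 0, "rz": 0}, {"gripper": 0, "tx": 2.7, "ty": 2.25, "tz": -1, "rx": 0, "ry": 0, "rz": 0}, {"gripper": 0, "tx": 2.7, "ty": 2.25, "tz": -1, "rx": 0, "ry": 0, "rz": 0}, {"gripper": 0, "tx": 2.8, "ty": 2.3, "tz": -1, "rx": 0, "ry": 0, "rz": 0}, {"gripper": 0, "tx": 0, "ty": 0, "tz": -3, "rx": 0, "ry": 0, "rz": 0}, {"gripper": 0, "tx": 0, "ty": 0, "tz": -4, "rx": 0, "ry": 0, "rz": 0}, {"gripper": 0, "tx": 0, "ty": 0, "tz": -4, "rx": 0, "ry": 0, "rz": 0}, {"gripper": 0, "tx": 0, "ty": 0, "tz": -0.8, "rx": 0, "ry": 0, "rz": 0}, {"gripper": 0, "tx": 0, "ty": 0, "tz": 0, "rx": 0, "ry": 0, "rz": 0}, {"gripper": 0, "tx": 0, "ty": 0, "tz": 0, "rx": 0, "ry": 0, "rz": 0}], "newtons": 40}}

```text
time_s: 15.85
position: [0.674, 0.0776, 0.1352]
eef_rot: [-3.141, -0.002, -0.138]
wrist_force: [-0.2, 0.1, 0.3]
grip_width: 0.0
finger_force: 0.0
```

Emit:
{"op": "jog_arm", "data": {"commands": [{"gripper": 0, "tx": -1.2, "ty": 0.17, "tz": -0.2, "rx": 0, "ry": 0, "rz": 0}, {"gripper": 0, "tx": -1.2, "ty": 0.17, "tz": 0, "rx": 0, "ry": 0, "rz": 0}, {"gripper": 0, "tx": -1.2, "ty": 0.17, "tz": 0, "rx": 0, "ry": 0, "rz": 0}, {"gripper": 0, "tx": -1.2, "ty": 0.17, "tz": 0, "rx": 0, "ry": 0, "rz": 0}, {"gripper": 0, "tx": -1.2, "ty": 0.17, "tz": 0, "rx": 0, "ry": 0, "rz": 0}, {"gripper": 0, "tx": -1.2, "ty": 0.17, "tz": 0, "rx": 0, "ry": 0, "rz": 0}, {"gripper": 0, "tx": -1.2, "ty": 0.17, "tz": 0, "rx": 0, "ry": 0, "rz": 0}, {"gripper": 0, "tx": -1.2, "ty": 0.17, "tz": 0, "rx": 0, "ry": 0, "rz": 0}, {"gripper": 0, "tx": 0, "ty": 0, "tz": 0, "rx": 0, "ry": 0, "rz": 0}, {"gripper": 0, "tx": 0, "ty": 0, "tz": 0, "rx": 0, "ry": 0, "rz": 0}]}}

```text
time_s: 17.1
position: [0.5768, 0.0911, 0.1315]
eef_rot: [3.142, 0.0, -0.138]
wrist_force: [-0.2, 0.4, -0.4]
grip_width: 0.002
finger_force: 0.0
```

```bash
python3 - <<'E'
from h import *
print(manip.state()['position'])
s=snap('side'); cv2.imwrite('pics/h8.png',cv2.resize(s['image'][130:270,230:400],None,fx=4,fy=4))
E
```

```text
[0.57683637 0.09111164 0.13148614]
```

View pics/h8.png

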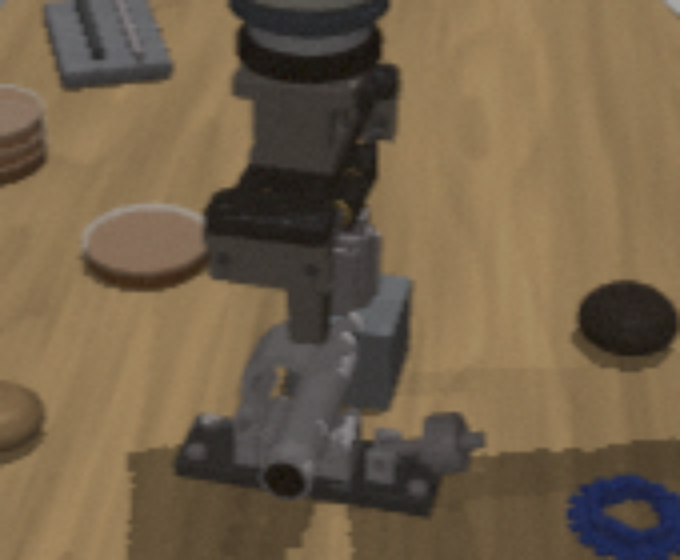

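The cap is being pushed over by the fingers at about 0.9 rad. Continuing the arc and pressing down.

Emit:
{"op": "jog_arm", "data": {"commands": [{"gripper": 0, "tx": -1.25, "ty": 0.17, "tz": -0.4, "rx": 0, "ry": 0, "rz": 0}, {"gripper": 0, "tx": -1.15, "ty": 0.16, "tz": -1.2, "rx": 0, "ry": 0, "rz": 0}, {"gripper": 0, "tx": -0.95, "ty": 0.13, "tz": -1.4, "rx": 0, "ry": 0, "rz": 0}, {"gripper": 0, "tx": -0.55, "ty": 0.08, "tz": -1.2, "rx": 0, "ry": 0, "rz": 0}, {"gripper": 0, "tx": -0.2, "ty": 0.02, "tz": -0.8, "rx": 0, "ry": 0, "rz": 0}, {"gripper": 0, "tx": 0, "ty": 0, "tz": -0.5, "rx": 0, "ry": 0, "rz": 0}, {"gripper": 0, "tx": 0, "ty": 0, "tz": -0.3, "rx": 0, "ry": 0, "rz": 0}, {"gripper": 0, "tx": 0, "ty": 0, "tz": -0.2, "rx": 0, "ry": 0, "rz": 0}, {"gripper": 0, "tx": 0, "ty": 0, "tz": 0, "rx": 0, "ry": 0, "rz": 0}, {"gripper": 0, "tx": 0, "ty": 0, "tz": 0, "rx": 0, "ry": 0, "rz": 0}]}}

```text
time_s: 18.4
position: [0.5358, 0.0967, 0.074]
eef_rot: [-3.142, 0.001, -0.138]
wrist_force: [-12.5, -0.7, 34.5]
grip_width: 0.004
finger_force: 17.4
```

Emit:
{"op": "jog_arm", "data": {"commands": [{"gripper": 0, "tx": 0, "ty": 0, "tz": 2, "rx": 0, "ry": 0, "rz": 0}, {"gripper": 0, "tx": 0, "ty": 0, "tz": 4, "rx": 0, "ry": 0, "rz": 0}, {"gripper": 0.7, "tx": -2, "ty": 0.1, "tz": 3, "rx": 0, "ry": 0, "rz": 0}, {"gripper": 0.7, "tx": -2.1, "ty": 0.1, "tz": 0, "rx": 0, "ry": 0, "rz": 0}, {"gripper": 0.7, "tx": 0, "ty": 0, "tz": 0, "rx": 0, "ry": 0, "rz": 0}, {"gripper": 0.7, "tx": 0, "ty": 0, "tz": 0, "rx": 0, "ry": 0, "rz": 0}, {"gripper": 0.7, "tx": 0, "ty": 0, "tz": -2, "rx": 0, "ry": 0, "rz": 0}, {"gripper": 0.7, "tx": 0, "ty": 0, "tz": -2, "rx": 0, "ry": 0, "rz": 0}, {"gripper": 0.7, "tx": 0, "ty": 0, "tz": 0, "rx": 0, "ry": 0, "rz": 0}, {"gripper": 0.7, "tx": 0, "ty": 0, "tz": 0, "rx": 0, "ry": 0, "rz": 0}], "newtons": 15}}

```text
time_s: 19.65
position: [0.4956, 0.0987, 0.1217]
eef_rot: [-3.142, -0.0, -0.138]
wrist_force: [-0.2, 0.1, 0.3]
grip_width: 0.704
finger_force: 0.0
```

```bash
python3 - <<'E'
from h import *
print(manip.state()['position'],manip.state()['grip_width'])
w=snap('wrist');s=snap('side'); cv2.imwrite('pics/h9.png',np.hstack([cv2.resize(s['image'][130:270,230:400],None,fx=2.4,fy=2.4),cv2.resize(w['image'][60:370,120:500],(400,336))]))
print(proj(w,(.4945,.0985,.039)))
E
```

```text
[0.49564177 0.09871173 0.12172338] 0.704024537660396
[320.0922095  221.35831241]
```

View pics/h9.png

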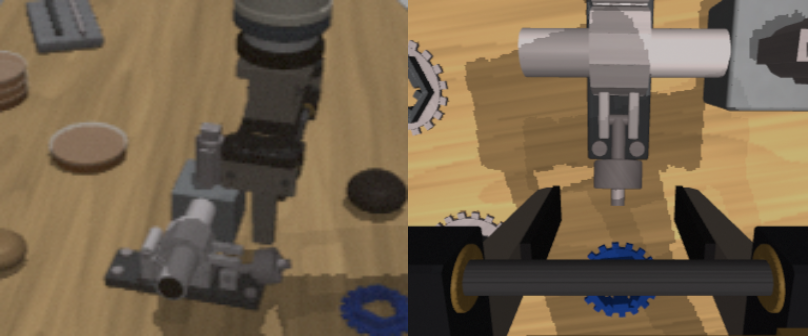

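The cap is shut over the tube and the nut is at wrist (319.5,219.6), as predicted (320,221). The nut is centred between the open fingers. Descending to pinch it.

Emit:
{"op": "jog_arm", "data": {"commands": [{"gripper": 0.7, "tx": 0, "ty": 0, "tz": -2, "rx": 0, "ry": 0, "rz": 0}, {"gripper": 0.7, "tx": 0, "ty": 0, "tz": -2, "rx": 0, "ry": 0, "rz": 0}, {"gripper": 0.7, "tx": 0, "ty": 0, "tz": -2, "rx": 0, "ry": 0, "rz": 0}, {"gripper": 0.7, "tx": 0, "ty": 0, "tz": -1.4, "rx": 0, "ry": 0, "rz": 0}, {"gripper": 0.7, "tx": 0, "ty": 0, "tz": 0, "rx": 0, "ry": 0, "rz": 0}, {"gripper": 0, "tx": 0, "ty": 0, "tz": 0, "rx": 0, "ry": 0, "rz": 0}, {"gripper": 0, "tx": 0, "ty": 0, "tz": 0, "rx": 0, "ry": 0, "rz": 0}, {"gripper": 0, "tx": 0, "ty": 0, "tz": 0, "rx": 0, "ry": 0, "rz": 0}, {"gripper": 0, "tx": 0, "ty": 0, "tz": 0, "rx": 0, "ry": 0, "rz": 0}, {"gripper": 0, "tx": 0, "ty": 0, "tz": 0, "rx": 0, "ry": 0, "rz": 0}], "newtons": 15}}

```text
time_s: 21.0
position: [0.4952, 0.0986, 0.0477]
eef_rot: [-3.142, -0.0, -0.138]
wrist_force: [0.3, -1.4, 1.7]
grip_width: 0.386
finger_force: 15.0
```

Emit:
{"op": "jog_arm", "data": {"commands": [{"gripper": 0, "tx": 0.43, "ty": -0.06, "tz": 0.9, "rx": 0, "ry": 0, "rz": 0}, {"gripper": 0, "tx": 0.64, "ty": -0.09, "tz": 0.77, "rx": 0, "ry": 0, "rz": 0}, {"gripper": 0, "tx": 0.8, "ty": -0.11, "tz": 0.58, "rx": 0, "ry": 0, "rz": 0}, {"gripper": 0, "tx": 0.92, "ty": -0.13, "tz": 0.37, "rx": 0, "ry": 0, "rz": 0}, {"gripper": 0, "tx": 0.98, "ty": -0.14, "tz": 0.12, "rx": 0, "ry": 0, "rz": 0}, {"gripper": 0, "tx": 0.2, "ty": -0.03, "tz": 0, "rx": 0, "ry": 0, "rz": 0}, {"gripper": 0, "tx": 0, "ty": 0, "tz": 0, "rx": 0, "ry": 0, "rz": 0}, {"gripper": 0, "tx": 0, "ty": 0, "tz": 0, "rx": 0, "ry": 0, "rz": 0}, {"gripper": 0, "tx": 0, "ty": 0, "tz": 0, "rx": 0, "ry": 0, "rz": 0}, {"gripper": 0, "tx": 0, "ty": 0, "tz": 0, "rx": 0, "ry": 0, "rz": 0}], "newtons": 15}}

```text
time_s: 22.25
position: [0.5353, 0.0928, 0.0756]
eef_rot: [3.141, -0.001, -0.138]
wrist_force: [-3.7, -2.3, 5.7]
grip_width: 0.383
finger_force: 15.0
```

Emit:
{"op": "jog_arm", "data": {"commands": [{"gripper": 0.7, "tx": 0, "ty": 0, "tz": 0, "rx": 0, "ry": 0, "rz": 0}, {"gripper": 0.7, "tx": 0, "ty": 0, "tz": 0, "rx": 0, "ry": 0, "rz": 0}, {"gripper": 0.7, "tx": 0, "ty": 0, "tz": 0, "rx": 0, "ry": 0, "rz": 0}, {"gripper": 0.7, "tx": 0, "ty": 0, "tz": 3, "rx": 0, "ry": 0, "rz": 0}, {"gripper": 0.7, "tx": 0, "ty": 0, "tz": 4.5, "rx": 0, "ry": 0, "rz": 0}, {"gripper": 0.7, "tx": -1.3, "ty": -3.2, "tz": 4.5, "rx": 0, "ry": 0, "rz": 0}, {"gripper": 1.0, "tx": -1.3, "ty": -3.2, "tz": 4, "rx": 0, "ry": 0, "rz": 0}, {"gripper": 1.0, "tx": -1.3, "ty": -3.3, "tz": 0, "rx": 0, "ry": 0, "rz": 0}, {"gripper": 1.0, "tx": 0, "ty": 0, "tz": 0, "rx": 0, "ry": 0, "rz": 0}, {"gripper": 1.0, "tx": 0, "ty": 0, "tz": 0, "rx": 0, "ry": 0, "rz": 0}]}}

```text
time_s: 23.5
position: [0.4958, -0.0036, 0.2347]
eef_rot: [-3.141, 0.0, -0.139]
wrist_force: [-0.0, -0.4, -0.2]
grip_width: 0.998
finger_force: 0.0
```

```bash
python3 - <<'E'
from h import *
import pickle
w=snap('wrist','w10.png'); pickle.dump(w,open('w10.pkl','wb')); print(manip.state()['position'],manip.state()['eef_rot'])
p=proj(w,(.5642,-.0134,.127)); print(p, proj(w,(.5642,-.0134,.062)),proj(w,(.5324,.092,.076)))
print('cam',w['world_from_camera'][:3,3])
a=w['image'][80:230,170:370]; cv2.imwrite('pics/h10.png',cv2.resize(a,None,fx=4,fy=4,interpolation=cv2.INTER_CUBIC))
E
```

```text
[ 0.49589191 -0.00332068  0.2345986 ] [-3.14132602e+00  3.19039068e-04 -1.38047784e-01]
[319.96645475 128.70447994] [319.75140834 128.53793024] [220.12560031 175.91388559]
cam [ 0.56494706 -0.01264893  0.38016538]
```

View pics/h10.png

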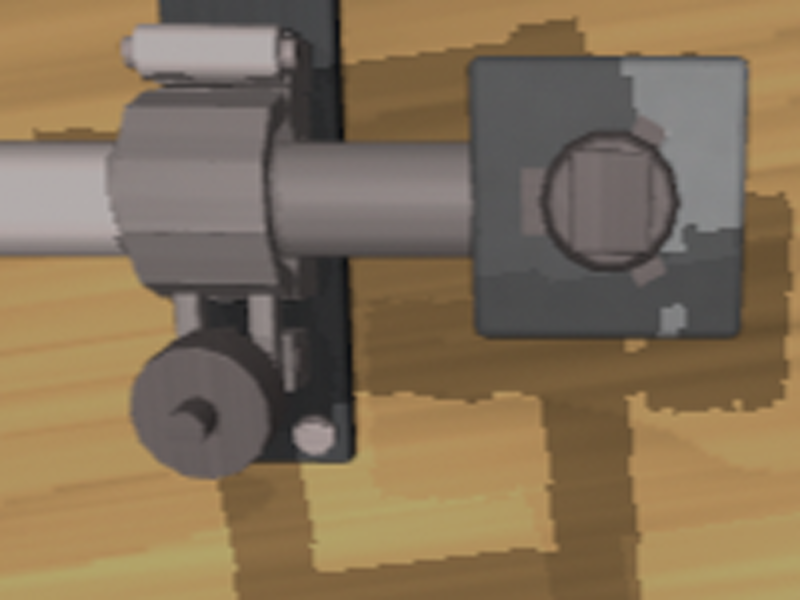

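Close view of the hub: nose and core centre at crop (612,201), the wide key pointing left along the tube at row 201, and the nut's top at (200,410). The bolt looks close to upright, so I'll check its lean numerically.

```bash
python3 - <<'E'
from h import *
import pickle
w=pickle.load(open('w10.pkl','rb')); f=lambda x,y:(x/4+170-.4,y/4+80-.4)
S=np.array([.578,.0856]); yc=np.array([-.9905,.1378]); xc=np.array([.1378,.9905])
loc=lambda p:np.round(1e3*np.r_[(p[:2]-S)@xc,(p[:2]-S)@yc,p[2]],1)
print('nose',onz(w,f(612,201),.127),loc(onz(w,f(612,201),.127)),'core',onz(w,f(611,201),.112),'block',loc(onz(w,f(608,197),.062)))
print('tube mid line',loc(onz(w,f(400,198.5),.052)),loc(onz(w,f(60,198.5),.052)))
print('nut top',loc(onz(w,f(200,410),.076)),'stub',loc(onz(w,f(195,415),.085)))
print('hinge rod',loc(onz(w,f(207,50),.052)))
print('fork prongs end',loc(onz(w,f(225,318),.05)), 'base corner',loc(onz(w,f(352,461),.012)))
E
```

```text
nose [ 0.56302059 -0.01537703  0.127     ] [-102.1    0.9  127. ] core [ 0.56293594 -0.01532751  0.112     ] block [-101.8    0.3   62. ]
tube mid line [-47.7   0.7  52. ] [41.   0.7 52. ]
nut top [ 1.1 52.3 76. ] stub [-0.6 52.  85. ]
hinge rod [ -0.2 -35.8  52. ]
fork prongs end [ 0.9 31.8 50. ] base corner [-23.4  79.4  12. ]
```

The bolt still leans about 0.1 rad, so I'll nudge it upright from outside with closed fingers.

Emit:
{"op": "jog_arm", "data": {"commands": [{"gripper": 0, "tx": -0.4, "ty": 5, "tz": 0, "rx": 0, "ry": 0, "rz": 0}, {"gripper": 0, "tx": -0.5, "ty": 5.1, "tz": 0, "rx": 0, "ry": 0, "rz": 0}, {"gripper": 0, "tx": 0, "ty": 0, "tz": -4, "rx": 0, "ry": 0, "rz": 0}, {"gripper": 0, "tx": 0, "ty": 0, "tz": -4, "rx": 0, "ry": 0, "rz": 0}, {"gripper": 0, "tx": 0, "ty": 0, "tz": -4, "rx": 0, "ry": 0, "rz": 0}, {"gripper": 0, "tx": 0, "ty": 0, "tz": -3.2, "rx": 0, "ry": 0, "rz": 0}, {"gripper": 0, "tx": 0, "ty": 0, "tz": 0, "rx": 0, "ry": 0, "rz": 0}, {"gripper": 0, "tx": 0.4, "ty": -0.06, "tz": 0, "rx": 0, "ry": 0, "rz": 0}, {"gripper": 0, "tx": 0.4, "ty": -0.06, "tz": 0, "rx": 0, "ry": 0, "rz": 0}, {"gripper": 0, "tx": 0, "ty": 0, "tz": 0, "rx": 0, "ry": 0, "rz": 0}], "newtons": 30}}

```text
time_s: 24.8
position: [0.4958, 0.096, 0.084]
eef_rot: [-3.141, -0.002, -0.138]
wrist_force: [-1.2, -1.1, -0.6]
grip_width: 0.004
finger_force: 0.0
```

Emit:
{"op": "jog_arm", "data": {"commands": [{"gripper": 0, "tx": 0.2, "ty": -0.03, "tz": 0, "rx": 0, "ry": 0, "rz": 0}, {"gripper": 0, "tx": 0.2, "ty": -0.03, "tz": 0, "rx": 0, "ry": 0, "rz": 0}, {"gripper": 0, "tx": 0.2, "ty": -0.03, "tz": 0, "rx": 0, "ry": 0, "rz": 0}, {"gripper": 0, "tx": 0.2, "ty": -0.03, "tz": 0, "rx": 0, "ry": 0, "rz": 0}, {"gripper": 0, "tx": 0.2, "ty": -0.03, "tz": 0, "rx": 0, "ry": 0, "rz": 0}, {"gripper": 0, "tx": 0, "ty": 0, "tz": 0, "rx": 0, "ry": 0, "rz": 0}, {"gripper": 0, "tx": 0, "ty": 0, "tz": 0, "rx": 0, "ry": 0, "rz": 0}, {"gripper": 0, "tx": 0, "ty": 0, "tz": 0, "rx": 0, "ry": 0, "rz": 0}, {"gripper": 0, "tx": 0, "ty": 0, "tz": 0, "rx": 0, "ry": 0, "rz": 0}, {"gripper": 0, "tx": 0, "ty": 0, "tz": 0, "rx": 0, "ry": 0, "rz": 0}]}}

```text
time_s: 26.05
position: [0.5039, 0.0944, 0.0827]
eef_rot: [3.141, 0.001, -0.138]
wrist_force: [-5.1, 1.4, 3.0]
grip_width: 0.003
finger_force: 2.6
```

Emit:
{"op": "jog_arm", "data": {"commands": [{"gripper": 0, "tx": 0.2, "ty": -0.03, "tz": 0, "rx": 0, "ry": 0, "rz": 0}, {"gripper": 0, "tx": 0.2, "ty": -0.03, "tz": 0, "rx": 0, "ry": 0, "rz": 0}, {"gripper": 0, "tx": 0, "ty": 0, "tz": 0, "rx": 0, "ry": 0, "rz": 0}, {"gripper": 0, "tx": 0, "ty": 0, "tz": 0, "rx": 0, "ry": 0, "rz": 0}, {"gripper": 0, "tx": 0, "ty": 0, "tz": 0, "rx": 0, "ry": 0, "rz": 0}, {"gripper": 0, "tx": 0, "ty": 0, "tz": 0, "rx": 0, "ry": 0, "rz": 0}, {"gripper": 0, "tx": 0, "ty": 0, "tz": 0, "rx": 0, "ry": 0, "rz": 0}, {"gripper": 0, "tx": 0, "ty": 0, "tz": 0, "rx": 0, "ry": 0, "rz": 0}, {"gripper": 0, "tx": 0, "ty": 0, "tz": 0, "rx": 0, "ry": 0, "rz": 0}, {"gripper": 0, "tx": 0, "ty": 0, "tz": 0, "rx": 0, "ry": 0, "rz": 0}]}}

```text
time_s: 27.3
position: [0.5045, 0.094, 0.0823]
eef_rot: [3.14, 0.008, -0.139]
wrist_force: [-15.7, 6.0, 12.2]
grip_width: 0.004
finger_force: 8.4
```

Emit:
{"op": "jog_arm", "data": {"commands": [{"gripper": 0, "tx": -0.7, "ty": 0.1, "tz": 0, "rx": 0, "ry": 0, "rz": 0}, {"gripper": 0, "tx": -0.8, "ty": 0.1, "tz": 3, "rx": 0, "ry": 0, "rz": 0}, {"gripper": 1.0, "tx": -0.8, "ty": 2.7, "tz": 4, "rx": 0, "ry": 0, "rz": 0.174}, {"gripper": 1.0, "tx": -0.8, "ty": 2.7, "tz": 2, "rx": 0, "ry": 0, "rz": 0.174}, {"gripper": 1.0, "tx": -0.8, "ty": 2.7, "tz": 0, "rx": 0, "ry": 0, "rz": 0.174}, {"gripper": 1.0, "tx": -0.8, "ty": 2.7, "tz": 0, "rx": 0, "ry": 0, "rz": 0.174}, {"gripper": 1.0, "tx": -0.8, "ty": 2.7, "tz": 0, "rx": 0, "ry": 0, "rz": 0.174}, {"gripper": 1.0, "tx": -0.8, "ty": 2.7, "tz": 0, "rx": 0, "ry": 0, "rz": 0.174}, {"gripper": 1.0, "tx": -0.8, "ty": 2.7, "tz": 0, "rx": 0, "ry": 0, "rz": 0.174}, {"gripper": 1.0, "tx": -0.8, "ty": 2.7, "tz": 0, "rx": 0, "ry": 0, "rz": 0.174}]}}

```text
time_s: 28.55
position: [0.4302, 0.313, 0.1732]
eef_rot: [3.14, -0.002, 1.26]
wrist_force: [1.2, 0.0, 0.3]
grip_width: 0.852
finger_force: 0.0
```

Emit:
{"op": "jog_arm", "data": {"commands": [{"gripper": 1.0, "tx": 0, "ty": 0, "tz": 0, "rx": 0, "ry": 0, "rz": 0.174}, {"gripper": 1.0, "tx": 0, "ty": 0, "tz": 0, "rx": 0, "ry": 0, "rz": 0}, {"gripper": 1.0, "tx": 0, "ty": 0, "tz": 0, "rx": 0, "ry": 0, "rz": 0}, {"gripper": 1.0, "tx": 0, "ty": 0, "tz": 0, "rx": 0, "ry": 0, "rz": 0}, {"gripper": 1.0, "tx": 0, "ty": 0, "tz": 0, "rx": 0, "ry": 0, "rz": 0}, {"gripper": 1.0, "tx": 0, "ty": 0, "tz": 0, "rx": 0, "ry": 0, "rz": 0}, {"gripper": 1.0, "tx": 0, "ty": 0, "tz": 0, "rx": 0, "ry": 0, "rz": 0}, {"gripper": 1.0, "tx": 0, "ty": 0, "tz": 0, "rx": 0, "ry": 0, "rz": 0}, {"gripper": 1.0, "tx": 0, "ty": 0, "tz": 0, "rx": 0, "ry": 0, "rz": 0}, {"gripper": 1.0, "tx": 0, "ty": 0, "tz": 0, "rx": 0, "ry": 0, "rz": 0}]}}

```text
time_s: 29.8
position: [0.4296, 0.3118, 0.1729]
eef_rot: [-3.142, 0.0, 1.428]
wrist_force: [-0.3, 0.2, 0.2]
grip_width: 1.0
finger_force: 0.0
```

```bash
cat > spr.py <<'E'
from h import *
def sprocket(s, guess, D, z=.0, dbg=None):
    """centre & wide-notch angle of a sprocket near guess: disc from outer mask at z=.004, bore = wood seen through."""
    im=s['image']; hsv=cv2.cvtColor(im,cv2.COLOR_BGR2HSV)
    obj=(hsv[...,1]<75).astype(np.uint8)
    # rectify to desk plane z=.013+z (collar top) at .25 mm / px, straight from the calibration
    out={}
    N=480; k=.00025
    for h in (.004,.013):
        g=np.array([proj(s,(guess[0]+a*.05,guess[1]+b*.05,h+z)) for a,b in ((-1,-1),(1,-1),(1,1),(-1,1))],np.float32)
        c=N/2; d=.05/k
        H=cv2.getPerspectiveTransform(g,np.float32([(c-d,c-d),(c+d,c-d),(c+d,c+d),(c-d,c+d)]))
        out[h]=cv2.warpPerspective(im,H,(N,N),flags=cv2.INTER_LINEAR), cv2.warpPerspective(obj*255,H,(N,N),flags=cv2.INTER_LINEAR)
    m=(out[.004][1]>127).astype(np.uint8)
    n,l,st,_=cv2.connectedComponentsWithStats(m); K=1+np.argmax(st[1:,4]); m=(l==K).astype(np.uint8)
    cn,_=cv2.findContours(m,cv2.RETR_EXTERNAL,2); cn=max(cn,key=cv2.contourArea)
    (ox,oy),r=cv2.minEnclosingCircle(cn); M=cv2.moments(cn); ox,oy=M['m10']/M['m00'],M['m01']/M['m00']
    disc=np.array([ox-N/2,oy-N/2])*k+guess
    # bore at collar top
    m=(out[.013][1]>127).astype(np.uint8)
    cc,hi=cv2.findContours(m,cv2.RETR_CCOMP,cv2.CHAIN_APPROX_NONE)
    holes=[c for c,hh in zip(cc,hi[0]) if hh[3]>=0 and 200<cv2.contourArea(c)*k*k*1e6<1500]
    b=max(holes,key=cv2.contourArea); hm=np.zeros((N,N),np.uint8); cv2.drawContours(hm,[b],-1,1,-1)
    (bx,by),br=cv2.minEnclosingCircle(b)
    res=dict(disc=disc,r=r*k*1e3,bore=np.array([bx-N/2,by-N/2])*k+guess,br=br*k*1e3,area=hm.sum()*k*k*1e6)
    cx,cy=(disc-guess)/k+N/2
    th=np.radians(np.arange(0,360,1)); prof=np.zeros(360)
    for i,t in enumerate(th):
        rr=np.arange(0,30,.1)/1e3/k
        v=hm[np.clip((cy+rr*np.sin(t)).astype(int),0,N-1),np.clip((cx+rr*np.cos(t)).astype(int),0,N-1)]
        prof[i]=(v.sum())*.1
    res['prof']=np.round(prof[::6],1)
    # phase: template of 3 notches (wide half 26.. narrow ..) circular correlation
    p=prof-prof.mean(); deg=np.arange(360)
    def tpl(a):
        d=lambda x:np.abs((deg-x+180)%360-180)
        v=(d(a)<28)|(d(a+120)<16)|(d(a-120)<16); return v-v.mean()
    sc=[p@tpl(a) for a in range(360)]; a=int(np.argmax(sc)); res['phi']=np.radians(a); 
    res['sc']=[round(float(sc[a])),round(float(max(sc[(a+120)%360],sc[(a-120)%360])))]
    if dbg: cv2.imwrite('pics/'+dbg,out[.013][0])
    return res
E
python3 - <<'E'
from spr import *
import pickle
w=snap('wrist','wa.png'); pickle.dump(w,open('wa.pkl','wb')); print(manip.state()['position'],manip.state()['eef_rot'],manip.state()['time_s'])
print(proj(w,(.433,.38,.013)),w['world_from_camera'][:3,3])
r=sprocket(w,np.array([.433,.380]),.1,dbg='ra.png'); print(r)
E
```

```text
[0.42965325 0.31178301 0.17293219] [ 3.14157535e+00 -1.93392702e-05  1.42780031e+00] 29.85
[311.54260527 129.46602806] [0.44055762 0.3802106  0.31833554]
{'disc': array([0.43463129, 0.38546339]), 'r': 50.56083297729493, 'bore': array([0.43501022, 0.38533389]), 'br': 22.195457458496094, 'area': np.float64(1161.3125), 'prof': array([21.7, 17.5, 17. , 16.7, 16.6, 16.9, 17.5, 20.7, 19.3, 21.5, 22. ,
       21.4, 20.9, 21.1, 21.2, 21.6, 22.2, 21.3, 18.8, 20.1, 16.8, 16.4,
       16.3, 16. , 16. , 16.6, 16.7, 21.4, 18.3, 17.5, 16.7, 20. , 20.6,
       20.7, 20.8, 21. , 19.2, 17.4, 18.5, 21.6, 21.7, 17. , 16.6, 16.4,
       16.4, 16.5, 16.9, 22.3, 22.3, 19.2, 18.2, 21.3, 21.9, 21.4, 21.3,
       21.5, 19.7, 18.3, 19.1, 22.5]), 'phi': np.float64(1.3962634015954636), 'sc': [236, 168]}
```

The rectified bore shows the wide notch at about 78°, with the narrow notches at 198° and 318°. Disc radius 50.6 mm matches the largest sprocket. A second look from another yaw will confirm the centre and the camera offset.

Emit:
{"op": "jog_arm", "data": {"commands": [{"gripper": 1.0, "tx": -0.6, "ty": 0.9, "tz": 0, "rx": 0, "ry": 0, "rz": -0.164}, {"gripper": 1.0, "tx": -0.6, "ty": 0.9, "tz": 0, "rx": 0, "ry": 0, "rz": -0.164}, {"gripper": 1.0, "tx": -0.6, "ty": 0.9, "tz": 0, "rx": 0, "ry": 0, "rz": -0.164}, {"gripper": 1.0, "tx": -0.6, "ty": 0.9, "tz": 0, "rx": 0, "ry": 0, "rz": -0.164}, {"gripper": 1.0, "tx": -0.6, "ty": 0.9, "tz": 0, "rx": 0, "ry": 0, "rz": -0.164}, {"gripper": 1.0, "tx": -0.6, "ty": 0.9, "tz": 0, "rx": 0, "ry": 0, "rz": -0.164}, {"gripper": 1.0, "tx": -0.6, "ty": 0.9, "tz": 0, "rx": 0, "ry": 0, "rz": -0.164}, {"gripper": 1.0, "tx": -0.6, "ty": 0.9, "tz": 0, "rx": 0, "ry": 0, "rz": -0.164}, {"gripper": 1.0, "tx": -0.6, "ty": 0.9, "tz": 0, "rx": 0, "ry": 0, "rz": -0.164}, {"gripper": 1.0, "tx": -0.6, "ty": 0.6, "tz": 0, "rx": 0, "ry": 0, "rz": -0.161}]}}

```text
time_s: 31.1
position: [0.3694, 0.3992, 0.1729]
eef_rot: [-3.142, -0.0, -0.214]
wrist_force: [0.4, 0.4, 1.1]
grip_width: 1.002
finger_force: 0.0
```

Emit:
{"op": "jog_arm", "data": {"commands": [{"gripper": 1.0, "tx": 0, "ty": 0, "tz": 0, "rx": 0, "ry": 0, "rz": 0}, {"gripper": 1.0, "tx": 0, "ty": 0, "tz": 0, "rx": 0, "ry": 0, "rz": 0}, {"gripper": 1.0, "tx": 0, "ty": 0, "tz": 0, "rx": 0, "ry": 0, "rz": 0}, {"gripper": 1.0, "tx": 0, "ty": 0, "tz": 0, "rx": 0, "ry": 0, "rz": 0}, {"gripper": 1.0, "tx": 0, "ty": 0, "tz": 0, "rx": 0, "ry": 0, "rz": 0}, {"gripper": 1.0, "tx": 0, "ty": 0, "tz": 0, "rx": 0, "ry": 0, "rz": 0}, {"gripper": 1.0, "tx": 0, "ty": 0, "tz": 0, "rx": 0, "ry": 0, "rz": 0}, {"gripper": 1.0, "tx": 0, "ty": 0, "tz": 0, "rx": 0, "ry": 0, "rz": 0}, {"gripper": 1.0, "tx": 0, "ty": 0, "tz": 0, "rx": 0, "ry": 0, "rz": 0}, {"gripper": 1.0, "tx": 0, "ty": 0, "tz": 0, "rx": 0, "ry": 0, "rz": 0}]}}

```text
time_s: 32.35
position: [0.3696, 0.3988, 0.1729]
eef_rot: [3.142, 0.0, -0.209]
wrist_force: [0.2, -0.1, -0.4]
grip_width: 0.997
finger_force: 0.0
```

```bash
python3 - <<'E'
s=open('spr.py').read()
s=s.replace("res['sc']=","h=np.sum(prof*np.exp(-3j*np.radians(deg))); f0=-np.degrees(np.angle(h))/3; f=min([f0+120*j for j in range(-3,4)],key=lambda x:abs((x-a+180)%360-180)); res['phi3']=np.radians(f%360)\n    res['sc']=")
open('spr.py','w').write(s)
E
python3 - <<'E'
from spr import *
import pickle
w=snap('wrist'); pickle.dump(w,open('wa2.pkl','wb')); print(manip.state()['position'],manip.state()['eef_rot'],manip.state()['time_s'])
for q in (w,pickle.load(open('wa.pkl','rb'))):
    r=sprocket(q,np.array([.435,.385]),.1); r.pop('prof'); print(r)
# overview: low-saturation blobs in this wrist view onto the desk
t=snap('top'); hsv=cv2.cvtColor(t['image'],cv2.COLOR_BGR2HSV)
print([ (n,np.round(proj(t,(x,y,.005)),1)) for n,x,y in (('a',.435,.3854),)])
E
```

```text
[0.36967217 0.39879876 0.17293208] [-3.14155084e+00 -2.57439461e-05 -2.09157185e-01] 32.4
{'disc': array([0.43481916, 0.38522058]), 'r': 50.41844940185547, 'bore': array([0.435   , 0.385125]), 'br': 22.284057617187504, 'area': np.float64(1170.4375), 'phi': np.float64(1.3962634015954636), 'phi3': np.float64(1.3923325888796645), 'sc': [232, 153]}
{'disc': array([0.43463129, 0.38546339]), 'r': 50.56083297729493, 'bore': array([0.43501022, 0.3853339 ]), 'br': 22.19546127319336, 'area': np.float64(1161.3125), 'phi': np.float64(1.3962634015954636), 'phi3': np.float64(1.4042250681625705), 'sc': [236, 168]}
[('a', array([198. , 254.2]))]
```

Both looks agree within 0.3 mm: sprocket a at (0.4349, 0.3853), wide notch at 1.40 rad. Grasping.

Emit:
{"op": "jog_arm", "data": {"commands": [{"gripper": 1.0, "tx": 2.2, "ty": -0.45, "tz": 0, "rx": 0, "ry": 0, "rz": 0.035}, {"gripper": 1.0, "tx": 2.2, "ty": -0.45, "tz": -1, "rx": 0, "ry": 0, "rz": 0}, {"gripper": 1.0, "tx": 2.1, "ty": -0.45, "tz": -3, "rx": 0, "ry": 0, "rz": 0}, {"gripper": 1.0, "tx": 0, "ty": 0, "tz": -4, "rx": 0, "ry": 0, "rz": 0}, {"gripper": 1.0, "tx": 0, "ty": 0, "tz": -4, "rx": 0, "ry": 0, "rz": 0}, {"gripper": 1.0, "tx": 0, "ty": 0, "tz": -1.5, "rx": 0, "ry": 0, "rz": 0}, {"gripper": 1.0, "tx": 0, "ty": 0, "tz": -0.5, "rx": 0, "ry": 0, "rz": 0}, {"gripper": 1.0, "tx": 0, "ty": 0, "tz": 0, "rx": 0, "ry": 0, "rz": 0}, {"gripper": 1.0, "tx": 0, "ty": 0, "tz": 0, "rx": 0, "ry": 0, "rz": 0}, {"gripper": 1.0, "tx": 0, "ty": 0, "tz": 0, "rx": 0, "ry": 0, "rz": 0}]}}

```text
time_s: 33.7
position: [0.4351, 0.3857, 0.0339]
eef_rot: [-3.14, -0.001, -0.174]
wrist_force: [0.2, -0.6, 0.4]
grip_width: 0.999
finger_force: 0.0
```

Emit:
{"op": "jog_arm", "data": {"commands": [{"gripper": 1.0, "tx": 0, "ty": 0, "tz": -0.2, "rx": 0, "ry": 0, "rz": 0}, {"gripper": 0, "tx": 0, "ty": 0, "tz": 0, "rx": 0, "ry": 0, "rz": 0}, {"gripper": 0, "tx": 0, "ty": 0, "tz": 0, "rx": 0, "ry": 0, "rz": 0}, {"gripper": 0, "tx": 0, "ty": 0, "tz": 0, "rx": 0, "ry": 0, "rz": 0}, {"gripper": 0, "tx": 0, "ty": 0, "tz": 0, "rx": 0, "ry": 0, "rz": 0}, {"gripper": 0, "tx": 0, "ty": 0, "tz": 0, "rx": 0, "ry": 0, "rz": 0}, {"gripper": 0, "tx": 0, "ty": 0, "tz": 0, "rx": 0, "ry": 0, "rz": 0}, {"gripper": 0, "tx": 0, "ty": 0, "tz": 0, "rx": 0, "ry": 0, "rz": 0}, {"gripper": 0, "tx": 0, "ty": 0, "tz": 0, "rx": 0, "ry": 0, "rz": 0}, {"gripper": 0, "tx": 0, "ty": 0, "tz": 0, "rx": 0, "ry": 0, "rz": 0}], "newtons": 35}}

```text
time_s: 34.95
position: [0.4346, 0.3852, 0.0309]
eef_rot: [3.142, 0.0, -0.174]
wrist_force: [-0.7, 0.1, -0.2]
grip_width: 0.541
finger_force: 35.0
```

Emit:
{"op": "jog_arm", "data": {"commands": [{"gripper": 0, "tx": 0, "ty": 0, "tz": 2, "rx": 0, "ry": 0, "rz": 0}, {"gripper": 0, "tx": 0, "ty": 0, "tz": 4, "rx": 0, "ry": 0, "rz": 0}, {"gripper": 0, "tx": 0, "ty": 0, "tz": 5, "rx": 0, "ry": 0, "rz": 0}, {"gripper": 0, "tx": 0, "ty": 0, "tz": 5, "rx": 0, "ry": 0, "rz": 0}, {"gripper": 0, "tx": 1.3, "ty": -4, "tz": 0, "rx": 0, "ry": 0, "rz": 0.036}, {"gripper": 0, "tx": 1.3, "ty": -4, "tz": 0, "rx": 0, "ry": 0, "rz": 0}, {"gripper": 0, "tx": 1.3, "ty": -4, "tz": 0, "rx": 0, "ry": 0, "rz": 0}, {"gripper": 0, "tx": 1.3, "ty": -4, "tz": 0, "rx": 0, "ry": 0, "rz": 0}, {"gripper": 0, "tx": 1.3, "ty": -4, "tz": 0, "rx": 0, "ry": 0, "rz": 0}, {"gripper": 0, "tx": 1.3, "ty": -4, "tz": 0, "rx": 0, "ry": 0, "rz": 0}]}}

```text
time_s: 36.2
position: [0.5127, 0.1439, 0.1908]
eef_rot: [3.142, 0.0, -0.138]
wrist_force: [0.0, 0.3, -2.0]
grip_width: 0.543
finger_force: 35.0
```

Emit:
{"op": "jog_arm", "data": {"commands": [{"gripper": 0, "tx": 1.3, "ty": -4, "tz": 0, "rx": 0, "ry": 0, "rz": 0}, {"gripper": 0, "tx": 1.3, "ty": -4, "tz": 0, "rx": 0, "ry": 0, "rz": 0}, {"gripper": 0, "tx": 1.3, "ty": -4, "tz": 0, "rx": 0, "ry": 0, "rz": 0}, {"gripper": 0, "tx": 1.1, "ty": -3, "tz": 0, "rx": 0, "ry": 0, "rz": 0}, {"gripper": 0, "tx": 0, "ty": -1.1, "tz": 0, "rx": 0, "ry": 0, "rz": 0}, {"gripper": 0, "tx": 0, "ty": 0, "tz": 0, "rx": 0, "ry": 0, "rz": 0}, {"gripper": 0, "tx": 0, "ty": 0, "tz": 0, "rx": 0, "ry": 0, "rz": 0}, {"gripper": 0, "tx": 0, "ty": 0, "tz": 0, "rx": 0, "ry": 0, "rz": 0}, {"gripper": 0, "tx": 0, "ty": 0, "tz": 0, "rx": 0, "ry": 0, "rz": 0}, {"gripper": 0, "tx": 0, "ty": 0, "tz": 0, "rx": 0, "ry": 0, "rz": 0}]}}

```text
time_s: 37.45
position: [0.5627, -0.0153, 0.191]
eef_rot: [-3.142, -0.0, -0.138]
wrist_force: [0.2, -0.1, -1.5]
grip_width: 0.537
finger_force: 35.0
```

Emit:
{"op": "jog_arm", "data": {"commands": [{"gripper": 0, "tx": 0.03, "ty": 0, "tz": -2, "rx": 0, "ry": 0, "rz": 0}, {"gripper": 0, "tx": 0, "ty": 0, "tz": -2, "rx": 0, "ry": 0, "rz": 0}, {"gripper": 0, "tx": 0, "ty": 0, "tz": -0.8, "rx": 0, "ry": 0, "rz": 0}, {"gripper": 0, "tx": 0, "ty": 0, "tz": -0.3, "rx": 0, "ry": 0, "rz": 0}, {"gripper": 0, "tx": 0, "ty": 0, "tz": -0.3, "rx": 0, "ry": 0, "rz": 0}, {"gripper": 0, "tx": 0, "ty": 0, "tz": -0.3, "rx": 0, "ry": 0, "rz": 0}, {"gripper": 0, "tx": 0, "ty": 0, "tz": -0.2, "rx": 0, "ry": 0, "rz": 0}, {"gripper": 0, "tx": 0, "ty": 0, "tz": 0, "rx": 0, "ry": 0, "rz": 0}, {"gripper": 0, "tx": 0, "ty": 0, "tz": 0, "rx": 0, "ry": 0, "rz": 0}, {"gripper": 0, "tx": 0, "ty": 0, "tz": 0, "rx": 0, "ry": 0, "rz": 0}]}}

```text
time_s: 38.7
position: [0.5631, -0.0157, 0.132]
eef_rot: [-3.142, -0.0, -0.138]
wrist_force: [-1.0, 0.6, -1.9]
grip_width: 0.538
finger_force: 35.0
```

It has slid past the key tops without resistance. Going down to home.

Emit:
{"op": "jog_arm", "data": {"commands": [{"gripper": 0, "tx": 0, "ty": 0, "tz": -0.8, "rx": 0, "ry": 0, "rz": 0}, {"gripper": 0, "tx": 0, "ty": 0, "tz": -0.8, "rx": 0, "ry": 0, "rz": 0}, {"gripper": 0, "tx": 0, "ty": 0, "tz": -0.8, "rx": 0, "ry": 0, "rz": 0}, {"gripper": 0, "tx": 0, "ty": 0, "tz": -0.8, "rx": 0, "ry": 0, "rz": 0}, {"gripper": 0, "tx": 0, "ty": 0, "tz": -0.4, "rx": 0, "ry": 0, "rz": 0}, {"gripper": 0, "tx": 0, "ty": 0, "tz": -0.2, "rx": 0, "ry": 0, "rz": 0}, {"gripper": 0, "tx": 0, "ty": 0, "tz": -0.1, "rx": 0, "ry": 0, "rz": 0}, {"gripper": 0, "tx": 0, "ty": 0, "tz": 0, "rx": 0, "ry": 0, "rz": 0}, {"gripper": 0, "tx": 0, "ty": 0, "tz": 0, "rx": 0, "ry": 0, "rz": 0}, {"gripper": 0, "tx": 0, "ty": 0, "tz": 0, "rx": 0, "ry": 0, "rz": 0}]}}

```text
time_s: 39.95
position: [0.563, -0.0157, 0.093]
eef_rot: [-3.142, -0.0, -0.138]
wrist_force: [-0.1, -0.1, -1.5]
grip_width: 0.537
finger_force: 35.0
```

Emit:
{"op": "jog_arm", "data": {"commands": [{"gripper": 0, "tx": 0, "ty": 0, "tz": -0.1, "rx": 0, "ry": 0, "rz": 0}, {"gripper": 0, "tx": 0, "ty": 0, "tz": 0, "rx": 0, "ry": 0, "rz": 0}, {"gripper": 0.8, "tx": 0, "ty": 0, "tz": 0, "rx": 0, "ry": 0, "rz": 0}, {"gripper": 0.8, "tx": 0, "ty": 0, "tz": 0, "rx": 0, "ry": 0, "rz": 0}, {"gripper": 0.8, "tx": 0, "ty": 0, "tz": 0, "rx": 0, "ry": 0, "rz": 0}, {"gripper": 0.8, "tx": 0, "ty": 0, "tz": 1, "rx": 0, "ry": 0, "rz": 0}, {"gripper": 1.0, "tx": 0, "ty": 0, "tz": 3, "rx": 0, "ry": 0, "rz": 0}, {"gripper": 1.0, "tx": 0, "ty": 0, "tz": 5, "rx": 0, "ry": 0, "rz": 0}, {"gripper": 1.0, "tx": 0, "ty": 0, "tz": 2, "rx": 0, "ry": 0, "rz": 0}, {"gripper": 1.0, "tx": -3, "ty": 4, "tz": 0, "rx": 0, "ry": 0, "rz": 0}]}}

```text
time_s: 41.2
position: [0.5357, 0.0235, 0.2048]
eef_rot: [-3.141, -0.006, -0.141]
wrist_force: [-0.6, 0.7, 0.0]
grip_width: 1.002
finger_force: 0.0
```

Emit:
{"op": "jog_arm", "data": {"commands": [{"gripper": 1.0, "tx": -3.5, "ty": 4.4, "tz": 0, "rx": 0, "ry": 0, "rz": 0}, {"gripper": 1.0, "tx": -3.5, "ty": 4.4, "tz": 0, "rx": 0, "ry": 0, "rz": 0}, {"gripper": 1.0, "tx": -3.5, "ty": 4.4, "tz": 0, "rx": 0, "ry": 0, "rz": 0}, {"gripper": 1.0, "tx": -3.5, "ty": 4.4, "tz": -1, "rx": 0, "ry": 0, "rz": 0}, {"gripper": 1.0, "tx": -3.5, "ty": 4.4, "tz": -1.5, "rx": 0, "ry": 0, "rz": 0}, {"gripper": 1.0, "tx": 0, "ty": 0, "tz": -1, "rx": 0, "ry": 0, "rz": 0}, {"gripper": 1.0, "tx": 0, "ty": 0, "tz": 0, "rx": 0, "ry": 0, "rz": 0}, {"gripper": 1.0, "tx": 0, "ty": 0, "tz": 0, "rx": 0, "ry": 0, "rz": 0}, {"gripper": 1.0, "tx": 0, "ty": 0, "tz": 0, "rx": 0, "ry": 0, "rz": 0}, {"gripper": 1.0, "tx": 0, "ty": 0, "tz": 0, "rx": 0, "ry": 0, "rz": 0}]}}

```text
time_s: 42.45
position: [0.3586, 0.2438, 0.1672]
eef_rot: [-3.141, -0.0, -0.14]
wrist_force: [0.1, -0.2, -0.3]
grip_width: 1.0
finger_force: 0.0
```

```bash
cat > look.py <<'E'
from spr import *
import sys
g=np.array([float(sys.argv[1]),float(sys.argv[2])])
w=snap('wrist'); st=manip.state(); print(np.round(st['position'],4),np.round(st['eef_rot'],3),round(st['time_s'],2))
for i in range(2):
    r=sprocket(w,g,0); g=r['disc']
print({k:np.round(v,4) for k,v in r.items()})
phi=r['phi3']; print('grip yaws',[round((phi+np.pi/2+k*np.pi/3+np.pi)%(2*np.pi)-np.pi,3) for k in range(6)],'turn to key',round((1.4326-phi+np.pi)%(2*np.pi)-np.pi,3))
E
python3 look.py .425 .237; python3 - <<'E'
from h import *
t=snap('top');cv2.imwrite('pics/t12.png',t['image'])
hsv=cv2.cvtColor(t['image'],cv2.COLOR_BGR2HSV)
m=((hsv[...,1]<75)).astype(np.uint8); n,l,st,c=cv2.connectedComponentsWithStats(m)
for i in range(1,n):
    if 80<st[i,4]<2000 and 90<c[i][1]<320 and 90<c[i][0]<560: print(st[i],np.round(onz(t,c[i],.004)[:2],3))
E
```

```text
[0.3584 0.2439 0.1671] [-3.141 -0.    -0.139] 42.5
{'disc': array([0.4253, 0.2422]), 'r': np.float64(44.5078), 'bore': array([0.4251, 0.2425]), 'br': np.float64(22.2564), 'area': np.float64(1166.1875), 'prof': array([20.5, 19.4, 21. , 22.1, 21.6, 21.4, 21.1, 21.2, 21.7, 22.3, 20.8,
       19.2, 20.6, 17.7, 16.6, 16.8, 16.4, 16.7, 16.9, 17.9, 21.6, 18.8,
       17.2, 18. , 21.1, 20.3, 20.6, 21.1, 20.8, 17.7, 18.1, 20.2, 22. ,
       17.1, 16.7, 16.5, 16.4, 16.5, 16.9, 17.4, 22. , 19.1, 17.7, 17.4,
       21.2, 21. , 20.7, 21.5, 21.1, 18.5, 18.2, 18.6, 21.9, 19. , 17.1,
       16.5, 16.7, 16.9, 16.9, 17.9]), 'phi': np.float64(0.6109), 'phi3': np.float64(0.6241), 'sc': array([224, 144])}
grip yaws [np.float64(2.195), np.float64(-3.041), np.float64(-1.994), np.float64(-0.947), np.float64(0.101), np.float64(1.148)] turn to key 0.808
[ 472  104   62   47 1823] [ 0.834 -0.504]
[183 192  23  22 212] [0.585 0.403]
[229 194  26  26 332] [0.578 0.262]
[233 245  30  29 498] [0.425 0.239]
[345 268  22  23 399] [ 0.375 -0.077]
```

Sprocket b: centre (0.4252, 0.2423), radius 44.5 mm as given, notch at 0.62 rad. Grasp at yaw 0.101.

Emit:
{"op": "jog_arm", "data": {"commands": [{"gripper": 1.0, "tx": 2.2, "ty": -0.05, "tz": 0, "rx": 0, "ry": 0, "rz": 0.12}, {"gripper": 1.0, "tx": 2.2, "ty": -0.05, "tz": -1, "rx": 0, "ry": 0, "rz": 0.12}, {"gripper": 1.0, "tx": 2.3, "ty": -0.06, "tz": -3, "rx": 0, "ry": 0, "rz": 0}, {"gripper": 1.0, "tx": 0, "ty": 0, "tz": -4, "rx": 0, "ry": 0, "rz": 0}, {"gripper": 1.0, "tx": 0, "ty": 0, "tz": -4, "rx": 0, "ry": 0, "rz": 0}, {"gripper": 1.0, "tx": 0, "ty": 0, "tz": -1.2, "rx": 0, "ry": 0, "rz": 0}, {"gripper": 1.0, "tx": 0, "ty": 0, "tz": 0, "rx": 0, "ry": 0, "rz": 0}, {"gripper": 1.0, "tx": 0, "ty": 0, "tz": 0, "rx": 0, "ry": 0, "rz": 0}, {"gripper": 1.0, "tx": 0, "ty": 0, "tz": 0, "rx": 0, "ry": 0, "rz": 0}, {"gripper": 1.0, "tx": 0, "ty": 0, "tz": 0, "rx": 0, "ry": 0, "rz": 0}]}}

```text
time_s: 43.8
position: [0.4254, 0.2429, 0.0357]
eef_rot: [-3.141, -0.001, 0.102]
wrist_force: [0.6, -0.0, 0.8]
grip_width: 1.004
finger_force: 0.0
```

Emit:
{"op": "jog_arm", "data": {"commands": [{"gripper": 1.0, "tx": 0, "ty": -0.05, "tz": -0.4, "rx": 0, "ry": 0, "rz": 0}, {"gripper": 0, "tx": 0, "ty": 0, "tz": 0, "rx": 0, "ry": 0, "rz": 0}, {"gripper": 0, "tx": 0, "ty": 0, "tz": 0, "rx": 0, "ry": 0, "rz": 0}, {"gripper": 0, "tx": 0, "ty": 0, "tz": 0, "rx": 0, "ry": 0, "rz": 0}, {"gripper": 0, "tx": 0, "ty": 0, "tz": 0, "rx": 0, "ry": 0, "rz": 0}, {"gripper": 0, "tx": 0, "ty": 0, "tz": 0, "rx": 0, "ry": 0, "rz": 0}, {"gripper": 0, "tx": 0, "ty": 0, "tz": 0, "rx": 0, "ry": 0, "rz": 0}, {"gripper": 0, "tx": 0, "ty": 0, "tz": 0, "rx": 0, "ry": 0, "rz": 0}, {"gripper": 0, "tx": 0, "ty": 0, "tz": 0, "rx": 0, "ry": 0, "rz": 0}, {"gripper": 0, "tx": 0, "ty": 0, "tz": 0, "rx": 0, "ry": 0, "rz": 0}], "newtons": 35}}

```text
time_s: 45.05
position: [0.425, 0.2422, 0.0309]
eef_rot: [3.142, -0.0, 0.102]
wrist_force: [0.1, -0.3, -0.2]
grip_width: 0.541
finger_force: 35.0
```

Emit:
{"op": "jog_arm", "data": {"commands": [{"gripper": 0, "tx": 0, "ty": 0, "tz": 2, "rx": 0, "ry": 0, "rz": 0}, {"gripper": 0, "tx": 0, "ty": 0, "tz": 4, "rx": 0, "ry": 0, "rz": 0}, {"gripper": 0, "tx": 0, "ty": 0, "tz": 5, "rx": 0, "ry": 0, "rz": 0}, {"gripper": 0, "tx": 0, "ty": 0, "tz": 5, "rx": 0, "ry": 0, "rz": 0}, {"gripper": 0, "tx": 1.8, "ty": -3.2, "tz": 0, "rx": 0, "ry": 0, "rz": 0.135}, {"gripper": 0, "tx": 1.8, "ty": -3.2, "tz": 0, "rx": 0, "ry": 0, "rz": 0.135}, {"gripper": 0, "tx": 1.8, "ty": -3.2, "tz": 0, "rx": 0, "ry": 0, "rz": 0.135}, {"gripper": 0, "tx": 1.8, "ty": -3.2, "tz": 0, "rx": 0, "ry": 0, "rz": 0.135}, {"gripper": 0, "tx": 1.8, "ty": -3.2, "tz": 0, "rx": 0, "ry": 0, "rz": 0.135}, {"gripper": 0, "tx": 1.8, "ty": -3.2, "tz": 0, "rx": 0, "ry": 0, "rz": 0.133}]}}

```text
time_s: 46.3
position: [0.5331, 0.0491, 0.1907]
eef_rot: [-3.141, 0.0, 0.914]
wrist_force: [0.5, -0.1, -1.5]
grip_width: 0.539
finger_force: 35.0
```

Emit:
{"op": "jog_arm", "data": {"commands": [{"gripper": 0, "tx": 1.8, "ty": -3.2, "tz": 0, "rx": 0, "ry": 0, "rz": 0}, {"gripper": 0, "tx": 1.2, "ty": -2.4, "tz": 0, "rx": 0, "ry": 0, "rz": 0}, {"gripper": 0, "tx": 0, "ty": -1, "tz": 0, "rx": 0, "ry": 0, "rz": 0}, {"gripper": 0, "tx": 0, "ty": 0, "tz": 0, "rx": 0, "ry": 0, "rz": 0}, {"gripper": 0, "tx": 0, "ty": 0, "tz": 0, "rx": 0, "ry": 0, "rz": 0}, {"gripper": 0, "tx": 0, "ty": 0, "tz": 0, "rx": 0, "ry": 0, "rz": 0}, {"gripper": 0, "tx": 0, "ty": 0, "tz": 0, "rx": 0, "ry": 0, "rz": 0}, {"gripper": 0, "tx": 0, "ty": 0, "tz": 0, "rx": 0, "ry": 0, "rz": 0}, {"gripper": 0, "tx": 0, "ty": 0, "tz": 0, "rx": 0, "ry": 0, "rz": 0}, {"gripper": 0, "tx": 0, "ty": 0, "tz": 0, "rx": 0, "ry": 0, "rz": 0}]}}

```text
time_s: 47.55
position: [0.563, -0.0158, 0.1909]
eef_rot: [3.142, -0.0, 0.91]
wrist_force: [-0.1, -0.2, -1.3]
grip_width: 0.538
finger_force: 35.0
```

Emit:
{"op": "jog_arm", "data": {"commands": [{"gripper": 0, "tx": 0, "ty": 0, "tz": -2, "rx": 0, "ry": 0, "rz": 0}, {"gripper": 0, "tx": 0, "ty": 0, "tz": -2, "rx": 0, "ry": 0, "rz": 0}, {"gripper": 0, "tx": 0, "ty": 0, "tz": -0.8, "rx": 0, "ry": 0, "rz": 0}, {"gripper": 0, "tx": 0, "ty": 0, "tz": -0.3, "rx": 0, "ry": 0, "rz": 0}, {"gripper": 0, "tx": 0, "ty": 0, "tz": -0.3, "rx": 0, "ry": 0, "rz": 0}, {"gripper": 0, "tx": 0, "ty": 0, "tz": -0.3, "rx": 0, "ry": 0, "rz": 0}, {"gripper": 0, "tx": 0, "ty": 0, "tz": -0.2, "rx": 0, "ry": 0, "rz": 0}, {"gripper": 0, "tx": 0, "ty": 0, "tz": 0, "rx": 0, "ry": 0, "rz": 0}, {"gripper": 0, "tx": 0, "ty": 0, "tz": 0, "rx": 0, "ry": 0, "rz": 0}, {"gripper": 0, "tx": 0, "ty": 0, "tz": 0, "rx": 0, "ry": 0, "rz": 0}]}}

```text
time_s: 48.8
position: [0.563, -0.0158, 0.132]
eef_rot: [3.141, -0.0, 0.91]
wrist_force: [-1.0, 1.3, -1.9]
grip_width: 0.537
finger_force: 35.0
```

Emit:
{"op": "jog_arm", "data": {"commands": [{"gripper": 0, "tx": 0, "ty": 0, "tz": -0.8, "rx": 0, "ry": 0, "rz": 0}, {"gripper": 0, "tx": 0, "ty": 0, "tz": -0.8, "rx": 0, "ry": 0, "rz": 0}, {"gripper": 0, "tx": 0, "ty": 0, "tz": -0.6, "rx": 0, "ry": 0, "rz": 0}, {"gripper": 0, "tx": 0, "ty": 0, "tz": -0.3, "rx": 0, "ry": 0, "rz": 0}, {"gripper": 0, "tx": 0, "ty": 0, "tz": -0.1, "rx": 0, "ry": 0, "rz": 0}, {"gripper": 0, "tx": 0, "ty": 0, "tz": -0.1, "rx": 0, "ry": 0, "rz": 0}, {"gripper": 0, "tx": 0, "ty": 0, "tz": 0, "rx": 0, "ry": 0, "rz": 0}, {"gripper": 0, "tx": 0, "ty": 0, "tz": 0, "rx": 0, "ry": 0, "rz": 0}, {"gripper": 0, "tx": 0, "ty": 0, "tz": 0, "rx": 0, "ry": 0, "rz": 0}, {"gripper": 0, "tx": 0, "ty": 0, "tz": 0, "rx": 0, "ry": 0, "rz": 0}]}}

```text
time_s: 50.05
position: [0.5628, -0.0158, 0.1059]
eef_rot: [-3.141, 0.0, 0.91]
wrist_force: [-3.9, 0.4, 10.0]
grip_width: 0.538
finger_force: 35.0
```

Seated firmly (10 N at the expected height). Release and go to look at c.

Emit:
{"op": "jog_arm", "data": {"commands": [{"gripper": 0.8, "tx": 0, "ty": 0, "tz": 0, "rx": 0, "ry": 0, "rz": 0}, {"gripper": 0.8, "tx": 0, "ty": 0, "tz": 0, "rx": 0, "ry": 0, "rz": 0}, {"gripper": 0.8, "tx": 0, "ty": 0, "tz": 0, "rx": 0, "ry": 0, "rz": 0}, {"gripper": 0.8, "tx": 0, "ty": 0, "tz": 1, "rx": 0, "ry": 0, "rz": 0}, {"gripper": 1.0, "tx": 0, "ty": 0, "tz": 3, "rx": 0, "ry": 0, "rz": 0}, {"gripper": 1.0, "tx": 0, "ty": 0, "tz": 4, "rx": 0, "ry": 0, "rz": 0}, {"gripper": 1.0, "tx": 0, "ty": 0, "tz": 2, "rx": 0, "ry": 0, "rz": 0}, {"gripper": 1.0, "tx": -0.6, "ty": 4.5, "tz": 0, "rx": 0, "ry": 0, "rz": 0}, {"gripper": 1.0, "tx": -0.6, "ty": 4.5, "tz": 0, "rx": 0, "ry": 0, "rz": 0}, {"gripper": 1.0, "tx": -0.6, "ty": 4.5, "tz": 0, "rx": 0, "ry": 0, "rz": 0}]}}

```text
time_s: 51.3
position: [0.5449, 0.1204, 0.2058]
eef_rot: [3.141, -0.001, 0.909]
wrist_force: [1.2, -0.0, -0.5]
grip_width: 0.999
finger_force: 0.0
```

Emit:
{"op": "jog_arm", "data": {"commands": [{"gripper": 1.0, "tx": -0.6, "ty": 4.5, "tz": -1, "rx": 0, "ry": 0, "rz": 0}, {"gripper": 1.0, "tx": -0.3, "ty": 4.4, "tz": -2, "rx": 0, "ry": 0, "rz": 0}, {"gripper": 1.0, "tx": 0, "ty": 0, "tz": -1, "rx": 0, "ry": 0, "rz": 0}, {"gripper": 1.0, "tx": 0, "ty": 0, "tz": 0, "rx": 0, "ry": 0, "rz": 0}, {"gripper": 1.0, "tx": 0, "ty": 0, "tz": 0, "rx": 0, "ry": 0, "rz": 0}, {"gripper": 1.0, "tx": 0, "ty": 0, "tz": 0, "rx": 0, "ry": 0, "rz": 0}, {"gripper": 1.0, "tx": 0, "ty": 0, "tz": 0, "rx": 0, "ry": 0, "rz": 0}, {"gripper": 1.0, "tx": 0, "ty": 0, "tz": 0, "rx": 0, "ry": 0, "rz": 0}, {"gripper": 1.0, "tx": 0, "ty": 0, "tz": 0, "rx": 0, "ry": 0, "rz": 0}, {"gripper": 1.0, "tx": 0, "ty": 0, "tz": 0, "rx": 0, "ry": 0, "rz": 0}]}}

```text
time_s: 52.55
position: [0.536, 0.2082, 0.1649]
eef_rot: [-3.142, 0.0, 0.91]
wrist_force: [-0.2, 0.6, 1.2]
grip_width: 1.0
finger_force: 0.0
```

```bash
python3 look.py .578 .262
```

```text
[0.5359 0.2082 0.1649] [-3.142  0.     0.91 ] 52.6
{'disc': array([0.5787, 0.2653]), 'r': np.float64(38.4147), 'bore': array([0.5785, 0.2653]), 'br': np.float64(22.3064), 'area': np.float64(1168.125), 'prof': array([21. , 17.9, 18.5, 21.4, 21.5, 17.6, 17. , 16.5, 16.5, 17.4, 17.4,
       20.3, 20. , 19.3, 22.2, 21.8, 21.2, 21. , 20.8, 20.9, 21.7, 22.2,
       19.4, 19.6, 19.1, 17.1, 16.7, 16.6, 16.7, 16.6, 17.1, 22.2, 21.8,
       18.2, 17.2, 19.6, 20.8, 20.2, 20.9, 20.7, 20.3, 17.6, 17.9, 22. ,
       21.4, 17. , 16.9, 16.4, 16.6, 16.7, 17. , 20.8, 21.9, 18.7, 17.7,
       19.5, 20.9, 21.3, 21. , 21.7]), 'phi': np.float64(1.8326), 'phi3': np.float64(1.8369), 'sc': array([211, 135])}
grip yaws [np.float64(-2.875), np.float64(-1.828), np.float64(-0.781), np.float64(0.266), np.float64(1.313), np.float64(2.361)] turn to key -0.404
```

Sprocket c: (0.5786, 0.2653), radius 38.4 mm, grey, notch at 1.84 rad. Grasp at yaw 1.313.

Emit:
{"op": "jog_arm", "data": {"commands": [{"gripper": 1.0, "tx": 1.4, "ty": 1.9, "tz": 0, "rx": 0, "ry": 0, "rz": 0.135}, {"gripper": 1.0, "tx": 1.4, "ty": 1.9, "tz": -1, "rx": 0, "ry": 0, "rz": 0.135}, {"gripper": 1.0, "tx": 1.47, "ty": 1.9, "tz": -3, "rx": 0, "ry": 0, "rz": 0.133}, {"gripper": 1.0, "tx": 0, "ty": 0, "tz": -4, "rx": 0, "ry": 0, "rz": 0}, {"gripper": 1.0, "tx": 0, "ty": 0, "tz": -4, "rx": 0, "ry": 0, "rz": 0}, {"gripper": 1.0, "tx": 0, "ty": 0, "tz": -1, "rx": 0, "ry": 0, "rz": 0}, {"gripper": 1.0, "tx": 0, "ty": 0, "tz": 0, "rx": 0, "ry": 0, "rz": 0}, {"gripper": 1.0, "tx": 0, "ty": 0, "tz": 0, "rx": 0, "ry": 0, "rz": 0}, {"gripper": 1.0, "tx": 0, "ty": 0, "tz": 0, "rx": 0, "ry": 0, "rz": 0}, {"gripper": 1.0, "tx": 0, "ty": 0, "tz": 0, "rx": 0, "ry": 0, "rz": 0}]}}

```text
time_s: 53.85
position: [0.5792, 0.2654, 0.0359]
eef_rot: [3.14, -0.001, 1.313]
wrist_force: [0.2, -0.7, -0.5]
grip_width: 1.002
finger_force: 0.0
```

Emit:
{"op": "jog_arm", "data": {"commands": [{"gripper": 1.0, "tx": -0.05, "ty": 0, "tz": -0.4, "rx": 0, "ry": 0, "rz": 0}, {"gripper": 0, "tx": 0, "ty": 0, "tz": 0, "rx": 0, "ry": 0, "rz": 0}, {"gripper": 0, "tx": 0, "ty": 0, "tz": 0, "rx": 0, "ry": 0, "rz": 0}, {"gripper": 0, "tx": 0, "ty": 0, "tz": 0, "rx": 0, "ry": 0, "rz": 0}, {"gripper": 0, "tx": 0, "ty": 0, "tz": 0, "rx": 0, "ry": 0, "rz": 0}, {"gripper": 0, "tx": 0, "ty": 0, "tz": 0, "rx": 0, "ry": 0, "rz": 0}, {"gripper": 0, "tx": 0, "ty": 0, "tz": 0, "rx": 0, "ry": 0, "rz": 0}, {"gripper": 0, "tx": 0, "ty": 0, "tz": 0, "rx": 0, "ry": 0, "rz": 0}, {"gripper": 0, "tx": 0, "ty": 0, "tz": 0, "rx": 0, "ry": 0, "rz": 0}, {"gripper": 0, "tx": 0, "ty": 0, "tz": 0, "rx": 0, "ry": 0, "rz": 0}], "newtons": 35}}

```text
time_s: 55.1
position: [0.5782, 0.2652, 0.0309]
eef_rot: [3.142, 0.0, 1.313]
wrist_force: [0.1, -0.2, 0.1]
grip_width: 0.54
finger_force: 35.0
```

Emit:
{"op": "jog_arm", "data": {"commands": [{"gripper": 0, "tx": 0, "ty": 0, "tz": 2, "rx": 0, "ry": 0, "rz": 0}, {"gripper": 0, "tx": 0, "ty": 0, "tz": 4, "rx": 0, "ry": 0, "rz": 0}, {"gripper": 0, "tx": 0, "ty": 0, "tz": 5, "rx": 0, "ry": 0, "rz": 0}, {"gripper": 0, "tx": 0, "ty": 0, "tz": 5, "rx": 0, "ry": 0, "rz": 0}, {"gripper": 0, "tx": -0.25, "ty": -3.5, "tz": 0, "rx": 0, "ry": 0, "rz": -0.1}, {"gripper": 0, "tx": -0.25, "ty": -4, "tz": 0, "rx": 0, "ry": 0, "rz": -0.1}, {"gripper": 0, "tx": -0.25, "ty": -4, "tz": 0, "rx": 0, "ry": 0, "rz": -0.1}, {"gripper": 0, "tx": -0.25, "ty": -4, "tz": 0, "rx": 0, "ry": 0, "rz": -0.104}, {"gripper": 0, "tx": -0.25, "ty": -4, "tz": 0, "rx": 0, "ry": 0, "rz": 0}, {"gripper": 0, "tx": -0.25, "ty": -4, "tz": 0, "rx": 0, "ry": 0, "rz": 0}]}}

```text
time_s: 56.35
position: [0.563, 0.0289, 0.1923]
eef_rot: [3.141, -0.001, 0.909]
wrist_force: [0.3, -0.2, -1.6]
grip_width: 0.535
finger_force: 35.0
```

Emit:
{"op": "jog_arm", "data": {"commands": [{"gripper": 0, "tx": 0, "ty": -3, "tz": 0, "rx": 0, "ry": 0, "rz": 0}, {"gripper": 0, "tx": 0, "ty": -1.6, "tz": 0, "rx": 0, "ry": 0, "rz": 0}, {"gripper": 0, "tx": 0, "ty": 0, "tz": 0, "rx": 0, "ry": 0, "rz": 0}, {"gripper": 0, "tx": 0, "ty": 0, "tz": 0, "rx": 0, "ry": 0, "rz": 0}, {"gripper": 0, "tx": 0, "ty": 0, "tz": 0, "rx": 0, "ry": 0, "rz": 0}, {"gripper": 0, "tx": 0, "ty": 0, "tz": 0, "rx": 0, "ry": 0, "rz": 0}, {"gripper": 0, "tx": 0, "ty": 0, "tz": 0, "rx": 0, "ry": 0, "rz": 0}, {"gripper": 0, "tx": 0, "ty": 0, "tz": 0, "rx": 0, "ry": 0, "rz": 0}, {"gripper": 0, "tx": 0, "ty": 0, "tz": 0, "rx": 0, "ry": 0, "rz": 0}, {"gripper": 0, "tx": 0, "ty": 0, "tz": 0, "rx": 0, "ry": 0, "rz": 0}]}}

```text
time_s: 57.6
position: [0.5632, -0.0159, 0.1909]
eef_rot: [3.142, -0.0, 0.909]
wrist_force: [-0.2, -0.8, -1.7]
grip_width: 0.538
finger_force: 35.0
```

Emit:
{"op": "jog_arm", "data": {"commands": [{"gripper": 0, "tx": 0, "ty": 0, "tz": -2, "rx": 0, "ry": 0, "rz": 0}, {"gripper": 0, "tx": 0, "ty": 0, "tz": -2, "rx": 0, "ry": 0, "rz": 0}, {"gripper": 0, "tx": 0, "ty": 0, "tz": -0.8, "rx": 0, "ry": 0, "rz": 0}, {"gripper": 0, "tx": 0, "ty": 0, "tz": -0.3, "rx": 0, "ry": 0, "rz": 0}, {"gripper": 0, "tx": 0, "ty": 0, "tz": -0.3, "rx": 0, "ry": 0, "rz": 0}, {"gripper": 0, "tx": 0, "ty": 0, "tz": -0.3, "rx": 0, "ry": 0, "rz": 0}, {"gripper": 0, "tx": 0, "ty": 0, "tz": -0.2, "rx": 0, "ry": 0, "rz": 0}, {"gripper": 0, "tx": 0, "ty": 0, "tz": 0, "rx": 0, "ry": 0, "rz": 0}, {"gripper": 0, "tx": 0, "ty": 0, "tz": 0, "rx": 0, "ry": 0, "rz": 0}, {"gripper": 0, "tx": 0, "ty": 0, "tz": 0, "rx": 0, "ry": 0, "rz": 0}]}}

```text
time_s: 58.85
position: [0.5632, -0.0158, 0.132]
eef_rot: [3.141, -0.0, 0.909]
wrist_force: [0.3, 0.3, -1.3]
grip_width: 0.535
finger_force: 35.0
```

Emit:
{"op": "jog_arm", "data": {"commands": [{"gripper": 0, "tx": 0, "ty": 0, "tz": -0.5, "rx": 0, "ry": 0, "rz": 0}, {"gripper": 0, "tx": 0, "ty": 0, "tz": -0.4, "rx": 0, "ry": 0, "rz": 0}, {"gripper": 0, "tx": 0, "ty": 0, "tz": -0.3, "rx": 0, "ry": 0, "rz": 0}, {"gripper": 0, "tx": 0, "ty": 0, "tz": -0.1, "rx": 0, "ry": 0, "rz": 0}, {"gripper": 0, "tx": 0, "ty": 0, "tz": -0.1, "rx": 0, "ry": 0, "rz": 0}, {"gripper": 0, "tx": 0, "ty": 0, "tz": 0, "rx": 0, "ry": 0, "rz": 0}, {"gripper": 0, "tx": 0, "ty": 0, "tz": 0, "rx": 0, "ry": 0, "rz": 0}, {"gripper": 0, "tx": 0, "ty": 0, "tz": 0, "rx": 0, "ry": 0, "rz": 0}, {"gripper": 0, "tx": 0, "ty": 0, "tz": 0, "rx": 0, "ry": 0, "rz": 0}, {"gripper": 0, "tx": 0, "ty": 0, "tz": 0, "rx": 0, "ry": 0, "rz": 0}]}}

```text
time_s: 60.1
position: [0.563, -0.0158, 0.1188]
eef_rot: [-3.141, 0.0, 0.909]
wrist_force: [-4.3, -0.1, 10.6]
grip_width: 0.536
finger_force: 35.0
```

Sprocket c is home. Release and go to look at d.

Emit:
{"op": "jog_arm", "data": {"commands": [{"gripper": 0.8, "tx": 0, "ty": 0, "tz": 0, "rx": 0, "ry": 0, "rz": 0}, {"gripper": 0.8, "tx": 0, "ty": 0, "tz": 0, "rx": 0, "ry": 0, "rz": 0}, {"gripper": 0.8, "tx": 0, "ty": 0, "tz": 0, "rx": 0, "ry": 0, "rz": 0}, {"gripper": 0.8, "tx": 0, "ty": 0, "tz": 1, "rx": 0, "ry": 0, "rz": 0}, {"gripper": 1.0, "tx": 0, "ty": 0, "tz": 3, "rx": 0, "ry": 0, "rz": 0}, {"gripper": 1.0, "tx": 0, "ty": 0, "tz": 4, "rx": 0, "ry": 0, "rz": 0}, {"gripper": 1.0, "tx": 0, "ty": 0, "tz": 1, "rx": 0, "ry": 0, "rz": 0}, {"gripper": 1.0, "tx": -0.2, "ty": 5, "tz": 0, "rx": 0, "ry": 0, "rz": 0}, {"gripper": 1.0, "tx": -0.3, "ty": 5, "tz": 0, "rx": 0, "ry": 0, "rz": 0}, {"gripper": 1.0, "tx": -0.3, "ty": 5, "tz": 0, "rx": 0, "ry": 0, "rz": 0}]}}

```text
time_s: 61.35
position: [0.5547, 0.1354, 0.2075]
eef_rot: [-3.141, 0.0, 0.908]
wrist_force: [0.0, 0.3, -0.0]
grip_width: 0.997
finger_force: 0.0
```

Emit:
{"op": "jog_arm", "data": {"commands": [{"gripper": 1.0, "tx": -0.3, "ty": 5, "tz": 0, "rx": 0, "ry": 0, "rz": 0}, {"gripper": 1.0, "tx": -0.3, "ty": 5, "tz": 0, "rx": 0, "ry": 0, "rz": 0}, {"gripper": 1.0, "tx": -0.3, "ty": 5, "tz": -1.5, "rx": 0, "ry": 0, "rz": 0}, {"gripper": 1.0, "tx": -0.3, "ty": 5, "tz": -1.5, "rx": 0, "ry": 0, "rz": 0}, {"gripper": 1.0, "tx": 0, "ty": 1.5, "tz": -1.4, "rx": 0, "ry": 0, "rz": 0}, {"gripper": 1.0, "tx": 0, "ty": 0, "tz": 0, "rx": 0, "ry": 0, "rz": 0}, {"gripper": 1.0, "tx": 0, "ty": 0, "tz": 0, "rx": 0, "ry": 0, "rz": 0}, {"gripper": 1.0, "tx": 0, "ty": 0, "tz": 0, "rx": 0, "ry": 0, "rz": 0}, {"gripper": 1.0, "tx": 0, "ty": 0, "tz": 0, "rx": 0, "ry": 0, "rz": 0}, {"gripper": 1.0, "tx": 0, "ty": 0, "tz": 0, "rx": 0, "ry": 0, "rz": 0}]}}

```text
time_s: 62.6
position: [0.5434, 0.3488, 0.1643]
eef_rot: [3.141, -0.001, 0.908]
wrist_force: [0.2, 0.4, 0.1]
grip_width: 0.998
finger_force: 0.0
```

```bash
python3 look.py .585 .403
```

```text
[0.5434 0.3489 0.1642] [ 3.141 -0.     0.908] 62.65
{'disc': array([0.5866, 0.4074]), 'r': np.float64(33.5413), 'bore': array([0.5868, 0.4073]), 'br': np.float64(22.3019), 'area': np.float64(1162.75), 'prof': array([20. , 20.2, 22.3, 21.9, 21.1, 20.8, 21.1, 21.3, 21.9, 22. , 19.1,
       19.8, 18.9, 16.9, 16.6, 16.3, 16.9, 16.9, 17.1, 22.2, 21. , 18.4,
       17.2, 20.3, 21.2, 21.1, 21.1, 21.1, 18.7, 17.9, 19.1, 21.4, 20.9,
       16.6, 16.6, 15.9, 16.2, 16.9, 16.5, 22.2, 21.4, 18.1, 17.7, 20.5,
       20.9, 20.5, 21.2, 21.3, 20. , 17.8, 18.5, 22. , 22. , 17.5, 16.4,
       16.5, 17. , 16.3, 17.2, 20.4]), 'phi': np.float64(0.5585), 'phi3': np.float64(0.5566), 'sc': array([225, 144])}
grip yaws [np.float64(2.127), np.float64(-3.109), np.float64(-2.061), np.float64(-1.014), np.float64(0.033), np.float64(1.08)] turn to key 0.876
```

Sprocket d: (0.5867, 0.4073), radius 33.5 mm, notch at 0.557 rad. Grasp at yaw 1.08.

Emit:
{"op": "jog_arm", "data": {"commands": [{"gripper": 1.0, "tx": 1.4, "ty": 1.9, "tz": 0, "rx": 0, "ry": 0, "rz": 0.086}, {"gripper": 1.0, "tx": 1.4, "ty": 1.9, "tz": -1, "rx": 0, "ry": 0, "rz": 0.086}, {"gripper": 1.0, "tx": 1.5, "ty": 2.05, "tz": -3, "rx": 0, "ry": 0, "rz": 0}, {"gripper": 1.0, "tx": 0, "ty": 0, "tz": -4, "rx": 0, "ry": 0, "rz": 0}, {"gripper": 1.0, "tx": 0, "ty": 0, "tz": -4, "rx": 0, "ry": 0, "rz": 0}, {"gripper": 1.0, "tx": 0, "ty": 0, "tz": -0.9, "rx": 0, "ry": 0, "rz": 0}, {"gripper": 1.0, "tx": 0, "ty": 0, "tz": 0, "rx": 0, "ry": 0, "rz": 0}, {"gripper": 1.0, "tx": 0, "ty": 0, "tz": 0, "rx": 0, "ry": 0, "rz": 0}, {"gripper": 1.0, "tx": 0, "ty": 0, "tz": 0, "rx": 0, "ry": 0, "rz": 0}, {"gripper": 1.0, "tx": 0, "ty": 0, "tz": 0, "rx": 0, "ry": 0, "rz": 0}]}}

```text
time_s: 63.9
position: [0.5866, 0.408, 0.036]
eef_rot: [3.141, -0.001, 1.081]
wrist_force: [0.4, 0.4, 0.3]
grip_width: 1.004
finger_force: 0.0
```

Emit:
{"op": "jog_arm", "data": {"commands": [{"gripper": 1.0, "tx": 0, "ty": -0.05, "tz": -0.4, "rx": 0, "ry": 0, "rz": 0}, {"gripper": 0, "tx": 0, "ty": 0, "tz": 0, "rx": 0, "ry": 0, "rz": 0}, {"gripper": 0, "tx": 0, "ty": 0, "tz": 0, "rx": 0, "ry": 0, "rz": 0}, {"gripper": 0, "tx": 0, "ty": 0, "tz": 0, "rx": 0, "ry": 0, "rz": 0}, {"gripper": 0, "tx": 0, "ty": 0, "tz": 0, "rx": 0, "ry": 0, "rz": 0}, {"gripper": 0, "tx": 0, "ty": 0, "tz": 0, "rx": 0, "ry": 0, "rz": 0}, {"gripper": 0, "tx": 0, "ty": 0, "tz": 0, "rx": 0, "ry": 0, "rz": 0}, {"gripper": 0, "tx": 0, "ty": 0, "tz": 0, "rx": 0, "ry": 0, "rz": 0}, {"gripper": 0, "tx": 0, "ty": 0, "tz": 0, "rx": 0, "ry": 0, "rz": 0}, {"gripper": 0, "tx": 0, "ty": 0, "tz": 0, "rx": 0, "ry": 0, "rz": 0}], "newtons": 35}}

```text
time_s: 65.15
position: [0.5862, 0.4072, 0.0309]
eef_rot: [3.142, -0.0, 1.081]
wrist_force: [0.4, -1.0, 1.1]
grip_width: 0.536
finger_force: 35.0
```

Emit:
{"op": "jog_arm", "data": {"commands": [{"gripper": 0, "tx": 0, "ty": 0, "tz": 2, "rx": 0, "ry": 0, "rz": 0}, {"gripper": 0, "tx": 0, "ty": 0, "tz": 4, "rx": 0, "ry": 0, "rz": 0}, {"gripper": 0, "tx": 0, "ty": 0, "tz": 5, "rx": 0, "ry": 0, "rz": 0}, {"gripper": 0, "tx": 0, "ty": 0, "tz": 5, "rx": 0, "ry": 0, "rz": 0}, {"gripper": 0, "tx": -0.2, "ty": -4, "tz": 0, "rx": 0, "ry": 0, "rz": 0.125}, {"gripper": 0, "tx": -0.2, "ty": -4, "tz": 0, "rx": 0, "ry": 0, "rz": 0.125}, {"gripper": 0, "tx": -0.2, "ty": -4, "tz": 0, "rx": 0, "ry": 0, "rz": 0.125}, {"gripper": 0, "tx": -0.2, "ty": -4, "tz": 0, "rx": 0, "ry": 0, "rz": 0.125}, {"gripper": 0, "tx": -0.2, "ty": -4, "tz": 0, "rx": 0, "ry": 0, "rz": 0.125}, {"gripper": 0, "tx": -0.2, "ty": -4, "tz": 0, "rx": 0, "ry": 0, "rz": 0.125}]}}

```text
time_s: 66.4
position: [0.5741, 0.1659, 0.1924]
eef_rot: [3.14, 0.0, 1.835]
wrist_force: [1.4, -1.2, -2.0]
grip_width: 0.541
finger_force: 35.0
```

Emit:
{"op": "jog_arm", "data": {"commands": [{"gripper": 0, "tx": -0.3, "ty": -4, "tz": 0, "rx": 0, "ry": 0, "rz": 0.125}, {"gripper": 0, "tx": -0.3, "ty": -4, "tz": 0, "rx": 0, "ry": 0, "rz": 0}, {"gripper": 0, "tx": -0.3, "ty": -4, "tz": 0, "rx": 0, "ry": 0, "rz": 0}, {"gripper": 0, "tx": -0.2, "ty": -4, "tz": 0, "rx": 0, "ry": 0, "rz": 0}, {"gripper": 0, "tx": 0, "ty": -2.3, "tz": 0, "rx": 0, "ry": 0, "rz": 0}, {"gripper": 0, "tx": 0, "ty": 0, "tz": 0, "rx": 0, "ry": 0, "rz": 0}, {"gripper": 0, "tx": 0, "ty": 0, "tz": 0, "rx": 0, "ry": 0, "rz": 0}, {"gripper": 0, "tx": 0, "ty": 0, "tz": 0, "rx": 0, "ry": 0, "rz": 0}, {"gripper": 0, "tx": 0, "ty": 0, "tz": 0, "rx": 0, "ry": 0, "rz": 0}, {"gripper": 0, "tx": 0, "ty": 0, "tz": 0, "rx": 0, "ry": 0, "rz": 0}]}}

```text
time_s: 67.65
position: [0.5631, -0.0154, 0.1908]
eef_rot: [-3.141, -0.0, 1.957]
wrist_force: [0.5, -0.3, -1.2]
grip_width: 0.545
finger_force: 35.0
```

Emit:
{"op": "jog_arm", "data": {"commands": [{"gripper": 0, "tx": 0, "ty": 0, "tz": -2, "rx": 0, "ry": 0, "rz": 0}, {"gripper": 0, "tx": 0, "ty": 0, "tz": -2, "rx": 0, "ry": 0, "rz": 0}, {"gripper": 0, "tx": 0, "ty": 0, "tz": -0.8, "rx": 0, "ry": 0, "rz": 0}, {"gripper": 0, "tx": 0, "ty": 0, "tz": -0.3, "rx": 0, "ry": 0, "rz": 0}, {"gripper": 0, "tx": 0, "ty": 0, "tz": -0.3, "rx": 0, "ry": 0, "rz": 0}, {"gripper": 0, "tx": 0, "ty": 0, "tz": -0.3, "rx": 0, "ry": 0, "rz": 0}, {"gripper": 0, "tx": 0, "ty": 0, "tz": -0.2, "rx": 0, "ry": 0, "rz": 0}, {"gripper": 0, "tx": 0, "ty": 0, "tz": -0.1, "rx": 0, "ry": 0, "rz": 0}, {"gripper": 0, "tx": 0, "ty": 0, "tz": 0, "rx": 0, "ry": 0, "rz": 0}, {"gripper": 0, "tx": 0, "ty": 0, "tz": 0, "rx": 0, "ry": 0, "rz": 0}]}}

```text
time_s: 68.9
position: [0.5633, -0.0158, 0.1318]
eef_rot: [3.141, 0.0, 1.956]
wrist_force: [-3.5, 0.5, 7.1]
grip_width: 0.542
finger_force: 35.0
```

Emit:
{"op": "jog_arm", "data": {"commands": [{"gripper": 0.8, "tx": 0, "ty": 0, "tz": 0, "rx": 0, "ry": 0, "rz": 0}, {"gripper": 0.8, "tx": 0, "ty": 0, "tz": 0, "rx": 0, "ry": 0, "rz": 0}, {"gripper": 0.8, "tx": 0, "ty": 0, "tz": 0, "rx": 0, "ry": 0, "rz": 0}, {"gripper": 0.8, "tx": 0, "ty": 0, "tz": 1, "rx": 0, "ry": 0, "rz": 0}, {"gripper": 1.0, "tx": 0, "ty": 0, "tz": 4, "rx": 0, "ry": 0, "rz": 0}, {"gripper": 1.0, "tx": 0, "ty": 0, "tz": 4, "rx": 0, "ry": 0, "rz": 0}, {"gripper": 1.0, "tx": 1.2, "ty": -3, "tz": 4, "rx": 0, "ry": 0, "rz": 0}, {"gripper": 1.0, "tx": 1.3, "ty": -3.3, "tz": 0, "rx": 0, "ry": 0, "rz": 0}, {"gripper": 1.0, "tx": 0, "ty": 0, "tz": 0, "rx": 0, "ry": 0, "rz": 0}, {"gripper": 1.0, "tx": 0, "ty": 0, "tz": 0, "rx": 0, "ry": 0, "rz": 0}]}}

```text
time_s: 70.15
position: [0.5877, -0.0785, 0.2608]
eef_rot: [-3.141, -0.001, 1.955]
wrist_force: [0.2, 0.1, 0.5]
grip_width: 0.999
finger_force: 0.0
```

```bash
python3 - <<'E'
from h import *
w=snap('wrist'); s=snap('side'); st=manip.state(); print(st['position'],st['eef_rot'],st['time_s'],st['wrist_force'])
print('nut upright exp',proj(w,(.5324,.092,.076)),'nose',proj(w,(.563,-.0155,.127)),proj(s,(.563,-.0155,.127)))
a=w['image'][30:260,180:480]; b=s['image'][110:260,240:400]
cv2.imwrite('pics/fin.png',np.hstack([cv2.resize(a,None,fx=1.5,fy=1.5,interpolation=2),cv2.resize(b,(345,345),interpolation=2)]))
E
```

```text
[ 0.58762019 -0.07803432  0.26064272] [-3.14086156e+00 -6.86002896e-04  1.95634549e+00] 70.25 [ 0.79540871 -0.13752701 -0.64471774]
nut upright exp [331.31557936  10.18196546] nose [318.79005212 129.51448613] [316.65268686 182.75800352]
```

View pics/fin.png

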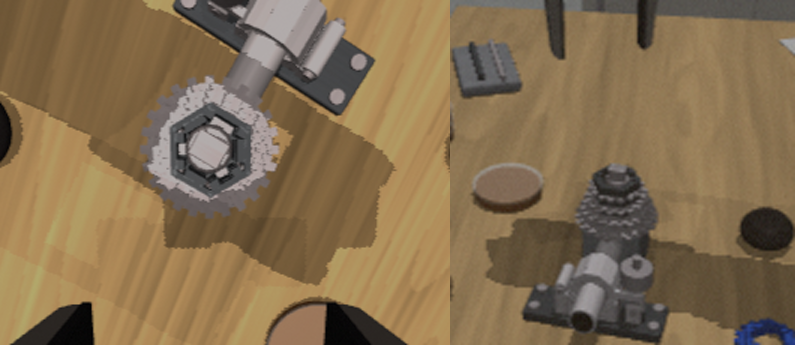

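The four sprockets are stacked concentric on the hub at (210,150) in the left panel. The cap is shut, the bolt stands upright in the side view at (637,270), and the gripper is clear. The seating heights add up: the last underside is at about 101 mm, which is 62 + 3×13.

```bash
python3 -c "
from workcell import manip
print(manip.hand_in())"
```

```text
the job is handed in; nothing more can be done
None
```

I clamped the stand, slid all four sprockets home on the hub, let go of everything and handed the job in at about 70 s; no verdict came back from the judge.

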